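# Clear down the prep board

### The arm

A 7-joint arm with a two-finger parallel gripper is mounted at the origin on the work surface. World frame = base frame: x ahead of the robot, y to its left, z up, the work surface at z = 0. Lengths are in mm, angles in rad, forces in N, time in s.
With the tool pointing down it reaches from about 400 to 850 mm from the base axis. Payload 10.4 kg.
Tool frame: the origin (TCP) lies on the centre line of the jaws, within the pads' length; the fingertips stand 11 mm ahead of it and the grasp point (between the pads) lies 8 mm behind it (tip_extent is the distance from the TCP to the fingertips, in mm); z points along the fingers, y is the line along which they close (so a half turn about z gives the same grasp; the last joint's range is limited). The gripper opens to 85 mm and grips with 20 to 120 N. Pads are 22 mm wide; open, the fingers measure 114 mm over their backs; the gripper's body (76 mm by 85 mm) begins 54 mm behind the grasp point. The pads swing forward as they close: fully open they stand 13 mm farther back than shut.
Start: joints at [1.274, 0.332, -0.065, 1.46, 0.022, 1.35, -0.088], TCP at [169.015, -601.734, 242.338] pointing down, gripper open.
Joint ranges: [-2.6, 2.6], [-0.5, 2.12], [-1.47, 1.34], [0.16, 2.42], [-1.27, 4.41], [0.06, 2.06], [-2.6, 2.6]. Speed limits (rad/s): [2.22, 2.22, 2.79, 2.79, 3.14, 3.14, 3.14].

### API

Orientations are given as a rotation vector (axis times angle).
In Python, from bench import * gives the robot as it stands. The module is installed in compiled form; this text tells all that it offers.
- The arm moves only by the shell command python3 -m inch 'ROWS' [FORCE]. ROWS is JSON, a list of rows, each an object of numbers: "tx", "ty", "tz": the shift along the world's x, y, z scaled (see below); "rx", "ry", "rz": the turn, a rotation vector about the world's x, y, z scaled (see below); "claw": the opening, from 0 (shut) to 1 (fully open). In form: [{"tx": .., "ty": .., "tz": .., "rx": .., "ry": .., "rz": .., "claw": ..}, ...]. A call has 1 to 20 rows; each row is the pose to reach, as a shift and turn from the pose commanded when the call began, turning the shorter way round; what a row does not reach only later rows make up. The controller multiplies each number of a shift by 0.3 m and each number of a turn by 180 degrees. A row lasts 1/10 s, in which the tool goes at most 50 mm and 8.59 degrees, less where a joint would pass 70% of its speed; a pose out of reach is approached as far as the arm can. A call with a number of a shift or a turn outside -1 to 1 is refused whole. A call with a gripper value outside its range is refused whole. The fingers move at their own pace and stop on an object; FORCE is the grip in N (left out, the last holds). Time passes only in rows, so rows that repeat a pose let the fingers close. It gives the time, the measured TCP pose, the force, the opening and the grip force at its end, in the units of the state.
- get_state(): the state, without advancing time (a new reading comes with each control period).
- read_camera(name): name is "scene" or "side" or "wrist"; returns (picture, depth): 420x560x3 uint8, red, green, blue; 420x560 float32, mm along the optical axis (not along the pixel's ray), 0 where there is no reading.
- calibration(name): a dict with "K" (3x3 intrinsics, pixels), "extrinsics" (4x4, takes a point from world to camera coordinates). Camera axes: x right, y down, z forward; pixel columns grow to the right and rows downward; lengths in mm; the calibration is good to about 2 mm. A picture is of the moment at which its call begins: read the wrist's pose just before it. calibration takes no time and is no camera call; for the wrist camera it gives the pose at the moment of the call.
- job_done(): hands the job in; it is judged then, once.
Trained networks look in the newest picture that a camera, given by its name, has taken for a name from the list of things; names that differ only in an ending like _2 or _b are one class to them, and where a whole thing is asked for, a point or a joint stands for the part that bears it (a point fixed in the world has none). Each returns a list of dicts, best first, with "conf" (0 to 1); they miss things now and then, are a little off and sometimes report something else, mostly with a low value. They report only what shows in the picture. A call takes as long as a camera call. They do not tell look-alikes from the thing itself.
- boxes_of(camera, thing): "centre" ([x, y, z] in mm, in world coordinates, good to about 4 mm: the middle of the surface that is visible of it).
- silhouettes(camera, thing): "pixels" (420x560 bool, what is visible of it).
The state is a dict: "time_s": time; "joint_positions": joint angles; "dq": joint speeds; "tau": joint torques, N m; "ee_pos": TCP position; "orientation": TCP orientation; "contact_force": force on the tool from outside, world axes, zero at the start; "wrist_torque": the same for the moment, N m; "finger_gap": finger opening in mm; "grip_force": force on a finger pad.
Only numpy, scipy, OpenCV 4.12 (cv2) and the standard library are available. Lean on these libraries where they do the work, as an engineer would, in place of code of your own. Each camera call takes 0.05 s, during which the arm holds its last target. There are 200 camera calls.

### The job

Clear down the prep board: push the scrap pan fully home against the board and stand every shaker from the board upright in the black tray; only then use the scraper to scrape all the loose food scraps off the board into the pan, never picking them off the board with the fingers (a scrap fallen elsewhere may be picked up and put in the pan). Finish with the scraper hanging back in its stand, the pan's lid shut flat and the pan, with all the scraps in it, drawn fully out to the far end of its rails for collection; leave the bottles and the tape dispenser where they stand.

Things in the scene. Friction and masses are not known exactly. Their poses are not given: they have to be found in the camera images.
- station: Fixed prep-board station. White cutting board 265 mm (x) by 325 mm (y), top at z = 105 mm; origin on the counter under the board's centre. Steel upstands 12 mm above the board at front, back and left (inner faces x = -132.5, +132.5 and y = +162.5 mm); the right edge (y = -162.5 mm) is open, and two low rails run from under it along -y to y = -470 mm. Turned up to 5 degrees.
- pan (a joint): Steel scrap pan sliding on the station's rails: 265 mm (x) by 162 mm (y), rim 81 mm above the counter. Value in m: 0 = home against its stop, near rim 8 mm under the board's open right edge; grows as it is drawn away along -y, to 0.10 at the far stop. Starts at 0.045 to 0.095, stays where left; about 3 N moves it.
- pan_in (a point): Centre of the pan's inner floor, 20 mm above the counter; axes parallel to the station's. Inside the pan is 257 mm (x) by 154 mm (y); its rim is 61 mm above this point.
- pan_handle (a point): Middle of the pan's black bow handle: round bar 12 mm thick, 120 mm long along the station's x, 50 mm out from the pan's outer (-y) wall, axis 56 mm above the counter. Push it from outside with lowered fingers; draw it out from inside, or pinch it from above. The raised lid stands just over the pan's outer wall: then keep the gripper outside it.
- lid (a joint): Grey pan lid, 271 mm (station x), 148 mm from hinge to free edge (shut, it ends 6 mm short of the board), 4 mm thick, black grip ridge 90 x 14 x 9 mm on top at that edge. Hinge line along station x, 81 mm to -y of point pan_in and 62 mm above it; moves with the pan. Rad: 0 = shut on the rim, 1.57 = upright; starts 1.2 to 1.45. Stiff hinge (0.3 N m): stays where left; 2 to 3 N moves it.
- lid_edge (a point): Middle of the lid's free edge, on the face that is its top when shut. Its y points from hinge to free edge, its z out of the lid's top face.
- stand: Fixed scraper stand: upright steel slot on a dark foot; 170 mm long (its y), 26 mm thick, 95 mm high; foot 90 x 170 x 6 mm. Origin on the counter under its centre. The slot is 14 mm wide (x) and 162 mm long (y); the scraper's handle rests on its top edges, the blade hangs inside.
- scraper: Bench scraper: steel blade 150 mm wide (its y), 4 mm thick (x), under a blue block handle 150 mm long (y), 26 mm thick (x). Origin mid lower blade edge, z up: blade z = 0 to 85 mm, handle 85 to 125 mm. 0.2 to 0.33 kg. Starts hanging in the stand with its origin 10 mm above the counter, and hangs so when put back (either way round).
- tray: The fixed black shaker tray, an open box 250 mm long (its x), 100 mm wide (y), 30 mm high, walls and floor about 4 to 5 mm. Origin on the counter under its centre.
- tray_in (a point): Centre of the tray's inner floor; axes parallel to the tray's; inside 242 x 92 mm, room for three shakers in a row along x.
- shaker0: A spice shaker of bare metal with a dark band: upright round can 54 mm across, 80 mm high, straight-sided up to 66 mm, then domed; 0.15 to 0.31 kg. Origin at the centre of its base. Starts standing on the board among the scraps; some starts have only two of the three shakers.
- shaker1: A spice shaker of bare metal with a dark band: upright round can 54 mm across, 80 mm high, straight-sided up to 66 mm, then domed; 0.15 to 0.31 kg. Origin at the centre of its base. Starts standing on the board among the scraps; some starts have only two of the three shakers.
- shaker2: A spice shaker of bare metal with a dark band: upright round can 54 mm across, 80 mm high, straight-sided up to 66 mm, then domed; 0.15 to 0.31 kg. Origin at the centre of its base. Starts standing on the board among the scraps; some starts have only two of the three shakers.
- scrap0: A loose scrap: a trimmed bread-crust piece, brown with a pale top, 52 x 24 mm, 18 mm thick, its length along its x. Origin at the centre of its underside. 20 g. Starts on the board; not all six scraps are there in every start.
- scrap1: A loose scrap: a dark-green cucumber end lying on its cut face, 46 mm across, 22 mm high. Origin at the centre of its underside. 20 g. Starts on the board; not all six scraps are there in every start.
- scrap2: A loose scrap: an orange carrot butt standing on its cut face, 42 mm across, 24 mm high with its green stub. Origin at the centre of its underside. 20 g. Starts on the board; not all six scraps are there in every start.
- scrap3: A loose scrap: a trimmed bread-crust piece, brown with a pale top, 52 x 24 mm, 18 mm thick, its length along its x. Origin at the centre of its underside. 20 g. Starts on the board; not all six scraps are there in every start.
- scrap4: A loose scrap: a dark-green cucumber end lying on its cut face, 46 mm across, 22 mm high. Origin at the centre of its underside. 20 g. Starts on the board; not all six scraps are there in every start.
- scrap5: A loose scrap: an orange carrot butt standing on its cut face, 42 mm across, 24 mm high with its green stub. Origin at the centre of its underside. 20 g. Starts on the board; not all six scraps are there in every start.
- red_bottle: Bystander: red squeeze bottle, 56 mm across, 184 mm high, in front of the station. Origin under its base.
- yellow_bottle: Bystander: yellow squeeze bottle, 56 mm across, 184 mm high, in front of the station. Origin under its base.
- tape: Bystander: black tape dispenser with a clear roll, 60 x 140 mm, 80 mm high, in front of the station, between red bottle and scraper stand. Origin under its base.
Not all that is in view belongs to the job. Several things have the shape of the scraper; the one meant has the colours described above. Leave any brown or red look-alike of the shaker2 alone.

How it is judged (in metres and radians):
On the way, in this order (a step that is already met when the one before it is completed fails the run):
1. the scrap pan is fully home and every shaker stands in the tray (value of joint pan below 0.006 m and x of shaker0 in the frame of tray_in between -0.121 and 0.121 m and y of shaker0 in the frame of tray_in between -0.046 and 0.046 m and z of shaker0 in the frame of tray_in between -0.01 and 0.012 m and angle between each of shaker0, shaker1, shaker2's own z axis and vertical below 0.15 rad and x of shaker1 in the frame of tray_in between -0.121 and 0.121 m and y of shaker1 in the frame of tray_in between -0.046 and 0.046 m and z of shaker1 in the frame of tray_in between -0.01 and 0.012 m and x of shaker2 in the frame of tray_in between -0.121 and 0.121 m and y of shaker2 in the frame of tray_in between -0.046 and 0.046 m and z of shaker2 in the frame of tray_in between -0.01 and 0.012 m), for 0.2 s.
2. the scraper pushes a scrap that is on the board (((contact force between scraper and scrap0 above 0.02 N and (x of scrap0 in the frame of station between -0.133 and 0.133 m and y of scrap0 in the frame of station between -0.163 and 0.163 m and z of scrap0 in the frame of station above 0.095 m)) or (contact force between scraper and scrap1 above 0.02 N and (x of scrap1 in the frame of station between -0.133 and 0.133 m and y of scrap1 in the frame of station between -0.163 and 0.163 m and z of scrap1 in the frame of station above 0.095 m)) or (contact force between scraper and scrap2 above 0.02 N and (x of scrap2 in the frame of station between -0.133 and 0.133 m and y of scrap2 in the frame of station between -0.163 and 0.163 m and z of scrap2 in the frame of station above 0.095 m)) or (contact force between scraper and scrap3 above 0.02 N and (x of scrap3 in the frame of station between -0.133 and 0.133 m and y of scrap3 in the frame of station between -0.163 and 0.163 m and z of scrap3 in the frame of station above 0.095 m)) or (contact force between scraper and scrap4 above 0.02 N and (x of scrap4 in the frame of station between -0.133 and 0.133 m and y of scrap4 in the frame of station between -0.163 and 0.163 m and z of scrap4 in the frame of station above 0.095 m)) or (contact force between scraper and scrap5 above 0.02 N and (x of scrap5 in the frame of station between -0.133 and 0.133 m and y of scrap5 in the frame of station between -0.163 and 0.163 m and z of scrap5 in the frame of station above 0.095 m)))).
3. every scrap is in the pan (x of scrap0 in the frame of pan_in between -0.131 and 0.131 m and y of scrap0 in the frame of pan_in between -0.079 and 0.079 m and z of scrap0 in the frame of pan_in between -0.01 and 0.055 m and x of scrap1 in the frame of pan_in between -0.131 and 0.131 m and y of scrap1 in the frame of pan_in between -0.079 and 0.079 m and z of scrap1 in the frame of pan_in between -0.01 and 0.055 m and x of scrap2 in the frame of pan_in between -0.131 and 0.131 m and y of scrap2 in the frame of pan_in between -0.079 and 0.079 m and z of scrap2 in the frame of pan_in between -0.01 and 0.055 m and x of scrap3 in the frame of pan_in between -0.131 and 0.131 m and y of scrap3 in the frame of pan_in between -0.079 and 0.079 m and z of scrap3 in the frame of pan_in between -0.01 and 0.055 m and x of scrap4 in the frame of pan_in between -0.131 and 0.131 m and y of scrap4 in the frame of pan_in between -0.079 and 0.079 m and z of scrap4 in the frame of pan_in between -0.01 and 0.055 m and x of scrap5 in the frame of pan_in between -0.131 and 0.131 m and y of scrap5 in the frame of pan_in between -0.079 and 0.079 m and z of scrap5 in the frame of pan_in between -0.01 and 0.055 m and value of joint pan below 0.006 m), for 0.2 s.
At the end, for the whole second after the job is handed in: Pan drawn out to its far stop within 6 mm, its lid shut within 0.06 rad; every shaker upright (0.15 rad) on the tray floor; every scrap inside the pan; the scraper at rest in its stand, upright within 0.12 rad, blade in the slot and handle down on the top edges within 8 mm (value of joint pan above 0.094 m and value of joint lid below 0.06 rad and x of shaker0 in the frame of tray_in between -0.121 and 0.121 m and y of shaker0 in the frame of tray_in between -0.046 and 0.046 m and z of shaker0 in the frame of tray_in between -0.01 and 0.012 m and angle between each of shaker0, shaker1, shaker2's own z axis and vertical below 0.15 rad and x of shaker1 in the frame of tray_in between -0.121 and 0.121 m and y of shaker1 in the frame of tray_in between -0.046 and 0.046 m and z of shaker1 in the frame of tray_in between -0.01 and 0.012 m and x of shaker2 in the frame of tray_in between -0.121 and 0.121 m and y of shaker2 in the frame of tray_in between -0.046 and 0.046 m and z of shaker2 in the frame of tray_in between -0.01 and 0.012 m and x of scrap0 in the frame of pan_in between -0.131 and 0.131 m and y of scrap0 in the frame of pan_in between -0.079 and 0.079 m and z of scrap0 in the frame of pan_in between -0.01 and 0.055 m and x of scrap1 in the frame of pan_in between -0.131 and 0.131 m and y of scrap1 in the frame of pan_in between -0.079 and 0.079 m and z of scrap1 in the frame of pan_in between -0.01 and 0.055 m and x of scrap2 in the frame of pan_in between -0.131 and 0.131 m and y of scrap2 in the frame of pan_in between -0.079 and 0.079 m and z of scrap2 in the frame of pan_in between -0.01 and 0.055 m and x of scrap3 in the frame of pan_in between -0.131 and 0.131 m and y of scrap3 in the frame of pan_in between -0.079 and 0.079 m and z of scrap3 in the frame of pan_in between -0.01 and 0.055 m and x of scrap4 in the frame of pan_in between -0.131 and 0.131 m and y of scrap4 in the frame of pan_in between -0.079 and 0.079 m and z of scrap4 in the frame of pan_in between -0.01 and 0.055 m and x of scrap5 in the frame of pan_in between -0.131 and 0.131 m and y of scrap5 in the frame of pan_in between -0.079 and 0.079 m and z of scrap5 in the frame of pan_in between -0.01 and 0.055 m and x of scraper in the frame of stand between -0.012 and 0.012 m and y of scraper in the frame of stand between -0.02 and 0.02 m and z of scraper in the frame of stand between -0.01 and 0.018 m and angle between scraper's own z axis and vertical below 0.12 rad and linear speed of scraper below 0.02 m/s); the robot touches nothing.
It fails at once if another thing on the counter (bottles, tape dispenser) is moved more than 30 mm (distance of any of red_bottle, yellow_bottle, tape from where it was at the start of the episode above 0.03 m).
It fails at once if the fingers handle a scrap that is on the board ((contact force between the fingers and scrap0 above 0.5 N and (x of scrap0 in the frame of station between -0.133 and 0.133 m and y of scrap0 in the frame of station between -0.163 and 0.163 m and z of scrap0 in the frame of station above 0.095 m)) or (contact force between the fingers and scrap1 above 0.5 N and (x of scrap1 in the frame of station between -0.133 and 0.133 m and y of scrap1 in the frame of station between -0.163 and 0.163 m and z of scrap1 in the frame of station above 0.095 m)) or (contact force between the fingers and scrap2 above 0.5 N and (x of scrap2 in the frame of station between -0.133 and 0.133 m and y of scrap2 in the frame of station between -0.163 and 0.163 m and z of scrap2 in the frame of station above 0.095 m)) or (contact force between the fingers and scrap3 above 0.5 N and (x of scrap3 in the frame of station between -0.133 and 0.133 m and y of scrap3 in the frame of station between -0.163 and 0.163 m and z of scrap3 in the frame of station above 0.095 m)) or (contact force between the fingers and scrap4 above 0.5 N and (x of scrap4 in the frame of station between -0.133 and 0.133 m and y of scrap4 in the frame of station between -0.163 and 0.163 m and z of scrap4 in the frame of station above 0.095 m)) or (contact force between the fingers and scrap5 above 0.5 N and (x of scrap5 in the frame of station between -0.133 and 0.133 m and y of scrap5 in the frame of station between -0.163 and 0.163 m and z of scrap5 in the frame of station above 0.095 m))).
Of shaker0, shaker1, shaker2 only 2 to 3 are there at a start; the rules pass over those that are not, and their reading is None.
Of scrap0, scrap1, scrap2, scrap3, scrap4, scrap5 only 3 to 6 are there at a start; the rules pass over those that are not, and their reading is None.
At some moment in a run one of scrap0, scrap1, scrap2, scrap3, scrap4, scrap5 may be knocked a few centimetres aside while the robot is not near it.
It also fails if it takes over 200 s, if anything falls off the work surface, if the arm or the gripper's body presses on something with over 40 N, if the wrist force passes 120 N, or if a joint passes its speed limit or range.

## Working session

There is one attempt and no reset: what is moved stays moved. The work goes in short steps, Python scripts to look and compute and a shell command to move; the robot and the scene stay as the last step left them, time stands still between calls to the robot, and variables do not carry over. Pictures are saved under pics/ and viewed, at most 14 in all, crops included, and the job is handed in when it is done.

```bash
mkdir -p pics; cat > h.py <<'E'
from bench import *
import numpy as np, cv2
from scipy.spatial.transform import Rotation as R
def cam(n):
    T=np.array(calibration(n)["extrinsics"]);K=np.array(calibration(n)["K"])
    p,d=read_camera(n); return p,d,K,T
def world(d,K,T):
    v,u=np.mgrid[:d.shape[0],:d.shape[1]]
    P=np.stack([(u-K[0,2])/K[0,0]*d,(v-K[1,2])/K[1,1]*d,d],-1)
    W=(P-T[:3,3])@T[:3,:3]; W[d<=0]=np.nan; return W
def save(p,f,s=1): cv2.imwrite('pics/'+f,cv2.resize(p[...,::-1],None,fx=s,fy=s))
def proj(w,K,T):
    c=T[:3,:3]@np.array(w)+T[:3,3]; return (K@c)[:2]/c[2]
E
python3 - <<'E'
from h import *
for n in("scene","side"):
    p,d,K,T=cam(n); save(p,n+"0.png"); print(n,(-T[:3,:3].T@T[:3,3]).round())
    for t in["station","pan_handle","lid","lid_edge","stand","scraper","tray","shaker0","scrap0","scrap1","scrap2","red_bottle","yellow_bottle","tape"]:
        print(t,[(np.round(b["centre"]).tolist(),round(b["conf"],2), proj(b["centre"],K,T).round().tolist()) for b in boxes_of(n,t)])
s=get_state();print(s)
E
```

```text
scene [ 720. -479.  987.]
station [([608.0, -131.0, 105.0], 0.91, [295.0, 277.0]), ([614.0, -17.0, 120.0], 0.31, [317.0, 235.0])]
pan_handle [([588.0, -260.0, 97.0], 0.7, [262.0, 325.0])]
lid [([589.0, -274.0, 158.0], 0.59, [259.0, 323.0]), ([531.0, -22.0, 178.0], 0.31, [285.0, 211.0])]
lid_edge [([585.0, -278.0, 161.0], 0.81, [256.0, 324.0]), ([380.0, -177.0, 25.0], 0.69, [203.0, 268.0])]
stand [([406.0, -368.0, 9.0], 0.67, [172.0, 344.0])]
scraper [([212.0, -355.0, 122.0], 0.83, [89.0, 288.0]), ([398.0, -367.0, 138.0], 0.58, [155.0, 327.0])]
tray [([512.0, 396.0, 4.0], 0.75, [334.0, 135.0])]
shaker0 [([530.0, -21.0, 176.0], 0.87, [285.0, 211.0]), ([735.0, 336.0, 62.0], 0.8, [403.0, 161.0]), ([686.0, 40.0, 177.0], 0.76, [358.0, 215.0]), ([525.0, 127.0, 165.0], 0.72, [308.0, 167.0]), ([310.0, 202.0, 60.0], 0.68, [247.0, 145.0])]
scrap0 [([685.0, -34.0, 120.0], 0.69, [343.0, 252.0]), ([613.0, -18.0, 122.0], 0.68, [316.0, 235.0]), ([601.0, 147.0, 123.0], 0.64, [337.0, 181.0]), ([546.0, 66.0, 121.0], 0.57, [304.0, 198.0])]
scrap1 [([685.0, -34.0, 120.0], 0.69, [343.0, 252.0]), ([613.0, 
[... 2300 characters left out ...]
5, 'joint_positions': array([ 1.27443027,  0.33221496, -0.06468454,  1.46007978,  0.02158801,
        1.3498882 , -0.08849243]), 'dq': array([ 0.0004439 , -0.00170802, -0.00087057,  0.00015363, -0.00044958,
       -0.00105448,  0.0011736 ]), 'tau': array([ 2.60233510e-04, -6.25209332e+01,  4.90889302e-02, -3.91819024e+01,
        1.64444576e-02,  1.85841811e-03, -3.36848348e-05]), 'ee_pos': array([ 168.99627017, -601.75231824,  242.33779872]), 'orientation': array([3.11211140e+00, 4.28665081e-01, 6.59350195e-05]), 'contact_force': array([ 0.75401838, -0.36190895,  0.42556194]), 'wrist_torque': array([ 0.00349953, -0.02219867,  0.00429765]), 'grip_force': 0.0, 'finger_gap': 85.59947713784032}
```

View pics/scene0.png

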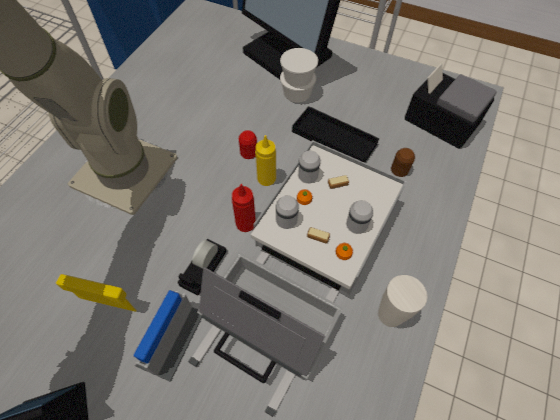

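View pics/side0.png

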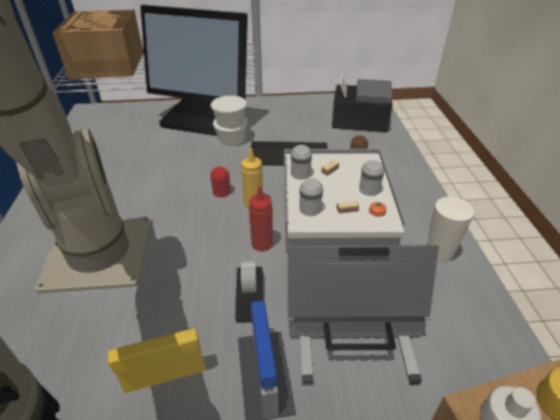

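Scene view: metal shakers are at (287,210), (360,215) and (309,165), with look-alikes red (248,144) and brown (402,162). The scraper is blue at (160,325), with a yellow look-alike at (95,292). Scraps are carrots at (304,197) and (344,250), and crusts at (318,235) and (339,182). The tray is black at (334,135). By the description I choose the metal shakers and the blue scraper, and check both in one crop.

```bash
python3 - <<'E'
from h import *
r={}
for n in("scene","side"):
    p,d,K,T=cam(n); W=world(d,K,T); 
    if n=="scene": save(p[100:380,130:420],"crop.png",2)
    hsv=cv2.cvtColor(p,cv2.COLOR_RGB2HSV).astype(int)
    def rect(m,nm):
        q=W[m][:,:2].astype(np.float32); q=q[np.isfinite(q).all(1)]
        (c,s,a)=cv2.minAreaRect(q); print(n,nm,len(q),np.round(c),np.round(s),round(a,2),"z",np.nanmedian(W[m][:,2]).round(1))
    X,Y,Z=W[...,0],W[...,1],W[...,2]
    board=(abs(Z-105)<5)&(X>430)&(X<780)&(Y>-170)&(Y<260)&(hsv[...,1]<60)&(hsv[...,2]>130)
    k=cv2.morphologyEx(board.astype(np.uint8),cv2.MORPH_OPEN,np.ones((3,3)))>0
    rect(k,"board")
    m=(X>330)&(X<470)&(Y>-480)&(Y<-270)&(hsv[...,0]>95)&(hsv[...,0]<130)&(hsv[...,1]>130)&(Z>110); rect(m,"scraper")
    m2=m&(Z>np.nanmedian(Z[m])); 
    m=(X>300)&(X<700)&(Y>280)&(Y<520)&(Z>22)&(Z<50)&(hsv[...,2]<80); rect(m,"trayrim")
    m=(X>300)&(X<700)&(Y>280)&(Y<520)&(Z>-5)&(Z<50)&(hsv[...,2]<80); rect(m,"trayall")
    for b in silhouettes(n,"shaker0"):
        q=W[b["pixels"]]; q=q[np.isfinite(q).all(1)]; zt=np.percentile(q[:,2],98)
        print("shaker",b["conf"],zt.round(),((q[q[:,2]>zt-12].max(0)+q[q[:,2]>zt-12].min(0))/2).round(1), len(q))
    for b in silhouettes(n,"lid")[:1]:
        q=W[b["pixels"]]; q=q[np.isfinite(q).all(1)]; print("lid",b["conf"],np.percentile(q,[1,50,99],axis=0).round())
    for b in silhouettes(n,"pan_handle")[:1]:
        q=W[b["pixels"]]; q=q[np.isfinite(q).all(1)]; print("hnd",b["conf"],np.percentile(q,[1,50,99],axis=0).round())
    m=(X>470)&(X<720)&(Y>-420)&(Y<-260)&(Z>44)&(Z<70)&(hsv[...,2]<70); rect(m,"handle")
E
```

```text
scene board 8509 [610.  74.] [329. 265.] 85.01 z 106.5
scene scraper 1110 [ 396. -360.] [ 25. 149.] 4.21 z 135.4
scene trayrim 532 [515. 385.] [106. 249.] 82.77 z 28.8
scene trayall 2363 [517. 385.] [106. 252.] 82.81 z 7.6
shaker 0.75 187.0 [687.2  55.9 182.5] 682
shaker 0.74 83.0 [734.2 349.   77.2] 481
shaker 0.63 187.0 [521.8 140.5 182.8] 604
shaker 0.63 82.0 [323.9 190.6 106.5] 428
shaker 0.62 187.0 [526.7  -4.9 182.5] 663
shaker 0.26 97.0 [ 395.4 -356.6   96.3] 2172
lid 0.78 [[ 450. -313.   23.]
 [ 591. -275.  159.]
 [ 714. -239.  225.]]
hnd 0.65 [[ 451. -350.   18.]
 [ 592. -261.   98.]
 [ 721. -129.  224.]]
scene handle 499 [ 577. -329.] [ 48. 129.] 85.12 z 62.7
side board 5505 [608.  74.] [331. 266.] 85.03 z 102.6
side scraper 1223 [ 391. -361.] [ 26. 151.] 4.24 z 132.6
side trayrim 134 [511. 383.] [105. 244.] 81.75 z 25.0
side trayall 841 [512. 384.] [109. 245.] 82.94 z 9.8
shaker 0.88 183.0 [518.5 137.8 178.3] 622
shaker 0.78 183.0 [683.1  54.6 178.2] 723
shaker 0.6 78.0 [730.  346.5  73.1] 176
shaker 0.58 78.0 [297.8 217.2  73.2] 532
shaker 0.57 182.0 [522.2  -6.6 177.5] 737
lid 0.94 [[ 447. -313.   76.]
 [ 578. -278.  151.]
 [ 710. -243.  220.]]
hnd 0.87 [[ 445. -354.   14.]
 [ 575. -284.  133.]
 [ 710. -239.  220.]]
side handle 702 [ 604. -330.] [ 58. 193.] 85.22 z 58.4
```

View pics/crop.png

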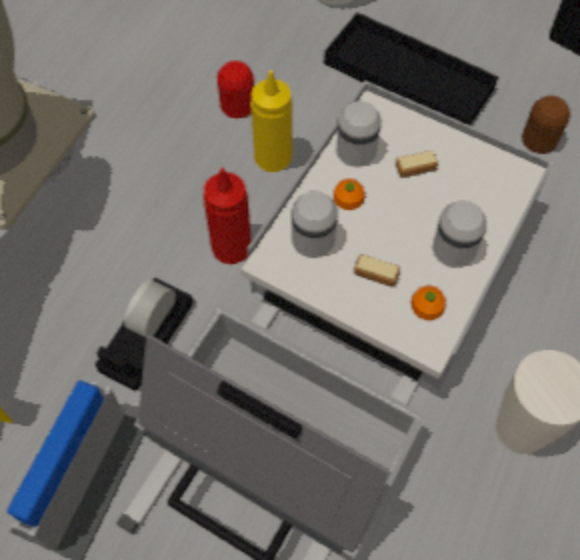

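The crop confirms three metal shakers, the blue scraper in its stand (crop 55,450), and the tray as an open black box (410,65). First I push the pan home. This helper works out the numbers for each row.

```bash
cat >> h.py <<'E'
C=np.array([609.,74.]);ux=np.array([np.cos(np.radians(-5)),np.sin(np.radians(-5))]);uy=np.array([-ux[1],ux[0]])
def st(x,y): return C+x*ux+y*uy
def to(x,y,z,close=None):
    s=get_state();p=s["ee_pos"];Rm=R.from_rotvec(s["orientation"])
    print("shift",((np.array([x,y,z])-p)/300).round(4).tolist(),"from",p.round(1),end=" ")
    yv=Rm.as_matrix()[:,1];a=np.degrees(np.arctan2(yv[1],yv[0]));
    if close is not None:
        d=(close-a+90)%180-90; print("rz",round(d/180,4),"now",a.round(1), "tilt",Rm.as_matrix()[:,2].round(3),end=" ")
    print("q",s["joint_positions"].round(2)[[0,6]],"F",s["contact_force"].round(1))
E
python3 -c "
from h import *
x,y=st(2,-462);to(x,y,46,-5)"
python3 -m inch '[{"tx":0.8,"ty":0.5,"tz":0.05,"rz":0.385,"claw":0},{"tx":0.8,"ty":0.5,"tz":0.05,"rz":0.385,"claw":0},{"tx":0.8,"ty":0.5,"tz":0.05,"rz":0.385,"claw":0},{"tx":0.8,"ty":0.5,"tz":0.05,"rz":0.385,"claw":0},{"tx":0.8,"ty":0.5,"tz":0.05,"rz":0.385,"claw":0},{"tx":0.8,"ty":0.5,"tz":0.05,"rz":0.385,"claw":0},{"tx":0.8,"ty":0.5,"tz":0.05,"rz":0.385,"claw":0},{"tx":0.8,"ty":0.5,"tz":0.05,"rz":0.385,"claw":0},{"tx":0.8,"ty":0.5,"tz":0.05,"rz":0.385,"claw":0},{"tx":0.8,"ty":0.5,"tz":0.05,"rz":0.385,"claw":0}]'
python3 -c "
from h import *
x,y=st(2,-462);to(x,y,46,-5)"
```

```text
shift [1.339, 0.7177, -0.6544] from [ 169.  -601.7  242.3] rz 0.3851 now -74.3 tilt [ 0. -0. -1.] q [ 1.27 -0.09] F [0.2 0.6 0.1]
shift [1.339, 0.7177, -0.6544] from [ 169.  -601.7  242.3] rz 0.3851 now -74.3 tilt [ 0. -0. -1.] q [ 1.27 -0.09] F [0.2 0.6 0.1]validation failed for argument at $[0]...
```

```bash
python3 -m inch '[{"tx":0.8,"ty":0.5,"tz":0.05,"rx":0,"ry":0,"rz":0.385,"claw":0},{"tx":0.8,"ty":0.5,"tz":0.05,"rx":0,"ry":0,"rz":0.385,"claw":0},{"tx":0.8,"ty":0.5,"tz":0.05,"rx":0,"ry":0,"rz":0.385,"claw":0},{"tx":0.8,"ty":0.5,"tz":0.05,"rx":0,"ry":0,"rz":0.385,"claw":0},{"tx":0.8,"ty":0.5,"tz":0.05,"rx":0,"ry":0,"rz":0.385,"claw":0},{"tx":0.8,"ty":0.5,"tz":0.05,"rx":0,"ry":0,"rz":0.385,"claw":0},{"tx":0.8,"ty":0.5,"tz":0.05,"rx":0,"ry":0,"rz":0.385,"claw":0},{"tx":0.8,"ty":0.5,"tz":0.05,"rx":0,"ry":0,"rz":0.385,"claw":0},{"tx":0.8,"ty":0.5,"tz":0.05,"rx":0,"ry":0,"rz":0.385,"claw":0},{"tx":0.8,"ty":0.5,"tz":0.05,"rx":0,"ry":0,"rz":0.385,"claw":0}]'
python3 -c "
from h import *
x,y=st(2,-462);to(x,y,46,-5)"
```

```text
time_s: 2.9
ee_pos: [408.8, -451.9, 257.3]
orientation: [-2.321, -2.117, -0.0]
contact_force: [0.4, 0.4, 0.3]
finger_gap: -0.3
grip_force: 0.0
shift [0.5399, 0.2184, -0.7044] from [ 408.8 -451.9  257.3] rz 0.0015 now -5.3 tilt [ 0.  0. -1.] q [1.05 0.59] F [0.4 0.4 0.3]
```

```bash
python3 -m inch '[{"tx":0.54,"ty":0.218,"tz":0,"rx":0,"ry":0,"rz":0,"claw":0},{"tx":0.54,"ty":0.218,"tz":0,"rx":0,"ry":0,"rz":0,"claw":0},{"tx":0.54,"ty":0.218,"tz":0,"rx":0,"ry":0,"rz":0,"claw":0},{"tx":0.54,"ty":0.218,"tz":0,"rx":0,"ry":0,"rz":0,"claw":0},{"tx":0.54,"ty":0.218,"tz":-0.704,"rx":0,"ry":0,"rz":0,"claw":0},{"tx":0.54,"ty":0.218,"tz":-0.704,"rx":0,"ry":0,"rz":0,"claw":0},{"tx":0.54,"ty":0.218,"tz":-0.704,"rx":0,"ry":0,"rz":0,"claw":0},{"tx":0.54,"ty":0.218,"tz":-0.704,"rx":0,"ry":0,"rz":0,"claw":0},{"tx":0.54,"ty":0.218,"tz":-0.704,"rx":0,"ry":0,"rz":0,"claw":0},{"tx":0.54,"ty":0.218,"tz":-0.704,"rx":0,"ry":0,"rz":0,"claw":0}]'
python3 -c "
from h import *
x,y=st(2,-462);to(x,y,46,-5)
x,y=st(2,-388);to(x,y,46,-5)
p,d,K,T=cam('side');save(p[200:400,220:480],'pan1.png',2)"
```

```text
time_s: 3.9
ee_pos: [570.0, -386.1, 44.9]
orientation: [-2.317, -2.117, 0.001]
contact_force: [-0.5, -1.1, 0.1]
finger_gap: -0.1
grip_force: 0.0
shift [0.0023, -0.0012, 0.0037] from [ 570.  -386.1   44.9] rz 0.0008 now -5.1 tilt [-0.003  0.002 -1.   ] q [0.79 0.27] F [-0.5 -1.1  0.1]
shift [0.0238, 0.2445, 0.0037] from [ 570.  -386.1   44.9] rz 0.0008 now -5.1 tilt [-0.003  0.002 -1.   ] q [0.79 0.27] F [-0.5 -1.1  0.1]
```

View pics/pan1.png

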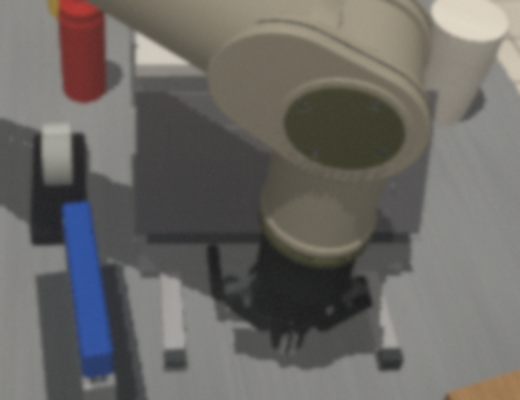

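The gripper is down just outside the handle (crop 290,330). Now I push home.

```bash
python3 -m inch '[{"tx":0.005,"ty":0.05,"tz":0,"rx":0,"ry":0,"rz":0,"claw":0},{"tx":0.01,"ty":0.1,"tz":0,"rx":0,"ry":0,"rz":0,"claw":0},{"tx":0.013,"ty":0.14,"tz":0,"rx":0,"ry":0,"rz":0,"claw":0},{"tx":0.017,"ty":0.18,"tz":0,"rx":0,"ry":0,"rz":0,"claw":0},{"tx":0.02,"ty":0.21,"tz":0,"rx":0,"ry":0,"rz":0,"claw":0},{"tx":0.023,"ty":0.235,"tz":0,"rx":0,"ry":0,"rz":0,"claw":0},{"tx":0.023,"ty":0.235,"tz":0,"rx":0,"ry":0,"rz":0,"claw":0}]'
python3 -m inch '[{"tx":0.001,"ty":0.01,"tz":0,"rx":0,"ry":0,"rz":0,"claw":0},{"tx":0.002,"ty":0.02,"tz":0,"rx":0,"ry":0,"rz":0,"claw":0},{"tx":0.002,"ty":0.025,"tz":0,"rx":0,"ry":0,"rz":0,"claw":0}]'
python3 -c "
from h import *
s=get_state();q=s['ee_pos'][:2]-C;print(q@ux,q@uy,s['contact_force'])"
```

```text
time_s: 4.65
ee_pos: [578.2, -313.8, 46.0]
orientation: [-2.314, -2.123, -0.001]
contact_force: [0.6, 0.6, 0.7]
finger_gap: -0.2
grip_force: 0.0
time_s: 4.95
ee_pos: [578.2, -308.6, 45.7]
orientation: [-2.317, -2.121, 0.001]
contact_force: [0.8, -3.7, -1.1]
finger_gap: -0.0
grip_force: 1.3
2.6188978113125603 -383.8107887199144 [ 0.7793828  -3.68793244 -1.12135173]
```

```bash
for i in 1 2; do python3 -m inch '[{"tx":0.001,"ty":0.01,"tz":0,"rx":0,"ry":0,"rz":0,"claw":0},{"tx":0.002,"ty":0.02,"tz":0,"rx":0,"ry":0,"rz":0,"claw":0}]'|sed -n 2,4p;done
python3 -c "
from h import *
s=get_state();q=s['ee_pos'][:2]-C;print(q@ux,q@uy,s['contact_force'])"
```

```text
ee_pos: [578.2, -307.3, 46.0]
orientation: [2.317, 2.115, -0.006]
contact_force: [3.2, -22.5, -9.0]
ee_pos: [578.1, -307.1, 46.1]
orientation: [2.317, 2.106, -0.011]
contact_force: [6.7, -37.5, -14.8]
2.4138758375657594 -382.31149156893673 [  6.68373042 -37.49513105 -14.80920643]
```

Pan is at the stop. Back off, up, and over to the first shaker.

```bash
python3 -m inch '[{"tx":-0.01,"ty":-0.2,"tz":0,"rx":0,"ry":0,"rz":0,"claw":0},{"tx":-0.01,"ty":-0.25,"tz":0,"rx":0,"ry":0,"rz":0,"claw":0},{"tx":-0.01,"ty":-0.25,"tz":0.85,"rx":0,"ry":0,"rz":0,"claw":0},{"tx":-0.01,"ty":-0.25,"tz":0.85,"rx":0,"ry":0,"rz":0,"claw":0},{"tx":-0.01,"ty":-0.25,"tz":0.85,"rx":0,"ry":0,"rz":0,"claw":0},{"tx":-0.01,"ty":-0.25,"tz":0.85,"rx":0,"ry":0,"rz":0,"claw":0},{"tx":-0.01,"ty":-0.25,"tz":0.85,"rx":0,"ry":0,"rz":0,"claw":0},{"tx":-0.01,"ty":0.8,"tz":0.85,"rx":0,"ry":0,"rz":0.488,"claw":1},{"tx":-0.01,"ty":0.8,"tz":0.85,"rx":0,"ry":0,"rz":0.488,"claw":1},{"tx":-0.01,"ty":0.8,"tz":0.85,"rx":0,"ry":0,"rz":0.488,"claw":1},{"tx":-0.01,"ty":0.8,"tz":0.85,"rx":0,"ry":0,"rz":0.488,"claw":1},{"tx":-0.01,"ty":0.8,"tz":0.85,"rx":0,"ry":0,"rz":0.488,"claw":1},{"tx":-0.01,"ty":0.8,"tz":0.85,"rx":0,"ry":0,"rz":0.488,"claw":1},{"tx":-0.01,"ty":0.8,"tz":0.85,"rx":0,"ry":0,"rz":0.488,"claw":1},{"tx":-0.01,"ty":0.8,"tz":0.85,"rx":0,"ry":0,"rz":0.488,"claw":1},{"tx":-0.01,"ty":0.8,"tz":0.85,"rx":0,"ry":0,"rz":0.488,"claw":1},{"tx":-0.01,"ty":0.8,"tz":0.85,"rx":0,"ry":0,"rz":0.488,"claw":1},{"tx":-0.01,"ty":0.8,"tz":0.85,"rx":0,"ry":0,"rz":0.488,"claw":1}]' 40
python3 - <<'E'
from h import *
to(524.5,-5.7,146,83)
# wrist look
T=calibration("wrist");p,d,K,T=cam("wrist");W=world(d,K,T);print((-T[:3,:3].T@T[:3,3]).round())
save(p,"wrist1.png")
for b in silhouettes("wrist","shaker0"):
    q=W[b["pixels"]]; q=q[np.isfinite(q).all(1)]; print(b["conf"],len(q),np.percentile(q,[2,50,98],axis=0).round(1).tolist())
E
```

```text
time_s: 7.15
ee_pos: [576.5, -55.7, 301.1]
orientation: [-0.187, -3.136, -0.001]
contact_force: [-0.6, -0.2, 0.8]
finger_gap: 85.3
grip_force: 0.0
shift [-0.1735, 0.1668, -0.5169] from [576.5 -55.7 301.1] rz -0.001 now 83.2 tilt [-0.     0.001 -1.   ] q [0.66 1.32] F [-0.6 -0.2  0.8]
[505. -47. 433.]
0.85 5275 [[495.0, 117.2, 111.0], [518.4, 123.0, 163.6], [543.9, 137.0, 184.1]]
0.74 1993 [[520.7, 54.5, 106.9], [538.0, 69.2, 122.4], [557.1, 89.1, 130.2]]
0.69 1845 [[658.4, 32.4, 108.0], [662.2, 63.1, 150.8], [685.1, 81.0, 184.4]]
0.65 5015 [[500.6, -28.6, 139.2], [522.7, -5.8, 183.3], [547.6, 19.3, 185.9]]
```

View pics/wrist1.png

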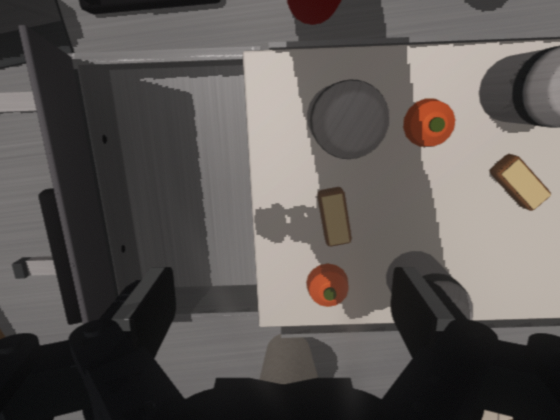

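Wrist view: shaker A at (350,118), carrots at (430,122) and (328,286), crusts at (335,216) and (520,180), pan home on the left. Grasp A.

```bash
python3 -m inch '[{"tx":-0.173,"ty":0.168,"tz":0,"rx":0,"ry":0,"rz":0,"claw":1},{"tx":-0.173,"ty":0.168,"tz":0,"rx":0,"ry":0,"rz":0,"claw":1},{"tx":-0.173,"ty":0.168,"tz":-0.2,"rx":0,"ry":0,"rz":0,"claw":1},{"tx":-0.173,"ty":0.168,"tz":-0.35,"rx":0,"ry":0,"rz":0,"claw":1},{"tx":-0.173,"ty":0.168,"tz":-0.45,"rx":0,"ry":0,"rz":0,"claw":1},{"tx":-0.173,"ty":0.168,"tz":-0.517,"rx":0,"ry":0,"rz":0,"claw":1},{"tx":-0.173,"ty":0.168,"tz":-0.517,"rx":0,"ry":0,"rz":0,"claw":0.3},{"tx":-0.173,"ty":0.168,"tz":-0.517,"rx":0,"ry":0,"rz":0,"claw":0.3},{"tx":-0.173,"ty":0.168,"tz":-0.517,"rx":0,"ry":0,"rz":0,"claw":0.3},{"tx":-0.173,"ty":0.168,"tz":-0.517,"rx":0,"ry":0,"rz":0,"claw":0.3},{"tx":-0.173,"ty":0.168,"tz":-0.517,"rx":0,"ry":0,"rz":0,"claw":0.3},{"tx":-0.173,"ty":0.168,"tz":-0.517,"rx":0,"ry":0,"rz":0,"claw":0.3}]' 40
python3 -m inch '[{"tx":0,"ty":0,"tz":0.2,"rx":0,"ry":0,"rz":0,"claw":0.3},{"tx":0,"ty":0,"tz":0.4,"rx":0,"ry":0,"rz":0,"claw":0.3},{"tx":0,"ty":0,"tz":0.5,"rx":0,"ry":0,"rz":0,"claw":0.3},{"tx":0,"ty":0,"tz":0.5,"rx":0,"ry":0,"rz":0,"claw":0.3}]' 40
python3 -c "
from h import *
to(438.6,393.5,47,82.8)"
```

```text
time_s: 8.45
ee_pos: [525.9, -5.6, 147.7]
orientation: [0.197, 3.133, 0.0]
contact_force: [-0.9, 1.2, 7.7]
finger_gap: 52.9
grip_force: 42.9
time_s: 8.85
ee_pos: [527.3, -5.4, 303.1]
orientation: [0.196, 3.125, -0.001]
contact_force: [-0.4, -0.0, -2.3]
finger_gap: 52.4
grip_force: 43.8
shift [-0.2957, 1.3295, -0.8538] from [527.3  -5.4 303.1] rz -0.0001 now 82.8 tilt [ 0.01  -0.001 -1.   ] q [0.68 1.28] F [-0.4 -0.  -2.3]
```

```bash
python3 -m inch '[{"tx":-0.2,"ty":0.9,"tz":0,"rx":0,"ry":0,"rz":0,"claw":0.3},{"tx":-0.2,"ty":0.9,"tz":0,"rx":0,"ry":0,"rz":0,"claw":0.3},{"tx":-0.2,"ty":0.9,"tz":0,"rx":0,"ry":0,"rz":0,"claw":0.3},{"tx":-0.2,"ty":0.9,"tz":0,"rx":0,"ry":0,"rz":0,"claw":0.3},{"tx":-0.2,"ty":0.9,"tz":0,"rx":0,"ry":0,"rz":0,"claw":0.3},{"tx":-0.2,"ty":0.9,"tz":0,"rx":0,"ry":0,"rz":0,"claw":0.3}]' 40
python3 -c "
from h import *
to(438.6,393.5,49,82.8)
import sys
p,d,K,T=cam('wrist');W=world(d,K,T);
m=(W[...,2]>22)&(W[...,2]<45)&(W[...,0]>300)&(W[...,0]<700)&(W[...,1]>280)&(W[...,1]<500)&(p.max(2)<90)
print(m.sum(),cv2.minAreaRect(W[m][:,:2].astype(np.float32)),np.median(W[m][:,2]))
m=(abs(W[...,2]-5)<4)&(W[...,0]>420)&(W[...,0]<620)&(W[...,1]>350)&(W[...,1]<420)&(p.max(2)<90)
print(m.sum(),np.median(W[m],axis=0)); save(p,'wrist2.png')"
```

```text
time_s: 9.45
ee_pos: [462.5, 268.1, 296.1]
orientation: [0.19, 3.136, 0.002]
contact_force: [-0.3, -0.9, -1.9]
finger_gap: 52.7
grip_force: 43.7
shift [-0.0798, 0.4179, -0.8235] from [462.5 268.1 296.1] rz -0.0015 now 83.1 tilt [ 0.     0.001 -1.   ] q [0.28 0.69] F [-0.3 -0.9 -1.9]
2610 ((513.6009521484375, 385.78753662109375), (100.67855072021484, 249.5341339111328), 82.35406494140625) 29.731214228504818
9085 [509.20618832 386.56717535   4.5233496 ]
```

View pics/wrist2.png

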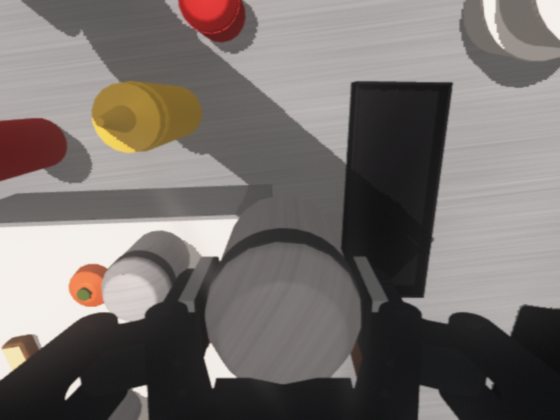

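The tray is at (395,190) in the picture, held shaker A is upright at (285,300). The tray centre is refined to (513.6, 385.8), x axis -7.6°. Place A.

```bash
python3 -m inch '[{"tx":-0.081,"ty":0.425,"tz":0,"rx":0,"ry":0,"rz":0,"claw":0.3},{"tx":-0.081,"ty":0.425,"tz":0,"rx":0,"ry":0,"rz":0,"claw":0.3},{"tx":-0.081,"ty":0.425,"tz":0,"rx":0,"ry":0,"rz":0,"claw":0.3},{"tx":-0.081,"ty":0.425,"tz":-0.1,"rx":0,"ry":0,"rz":0,"claw":0.3},{"tx":-0.081,"ty":0.425,"tz":-0.25,"rx":0,"ry":0,"rz":0,"claw":0.3},{"tx":-0.081,"ty":0.425,"tz":-0.4,"rx":0,"ry":0,"rz":0,"claw":0.3},{"tx":-0.081,"ty":0.425,"tz":-0.55,"rx":0,"ry":0,"rz":0,"claw":0.3},{"tx":-0.081,"ty":0.425,"tz":-0.68,"rx":0,"ry":0,"rz":0,"claw":0.3},{"tx":-0.081,"ty":0.425,"tz":-0.76,"rx":0,"ry":0,"rz":0,"claw":0.3},{"tx":-0.081,"ty":0.425,"tz":-0.81,"rx":0,"ry":0,"rz":0,"claw":0.3},{"tx":-0.081,"ty":0.425,"tz":-0.828,"rx":0,"ry":0,"rz":0,"claw":0.3},{"tx":-0.081,"ty":0.425,"tz":-0.828,"rx":0,"ry":0,"rz":0,"claw":0.3},{"tx":-0.081,"ty":0.425,"tz":-0.828,"rx":0,"ry":0,"rz":0,"claw":0.3}]' 40
python3 -m inch '[{"tx":0,"ty":0,"tz":0,"rx":0,"ry":0,"rz":0,"claw":0.85},{"tx":0,"ty":0,"tz":0,"rx":0,"ry":0,"rz":0,"claw":0.85},{"tx":0,"ty":0,"tz":0,"rx":0,"ry":0,"rz":0,"claw":0.85},{"tx":0,"ty":0,"tz":0.15,"rx":0,"ry":0,"rz":0,"claw":0.85},{"tx":0,"ty":0,"tz":0.3,"rx":0,"ry":0,"rz":0,"claw":0.85},{"tx":0,"ty":0,"tz":0.45,"rx":0,"ry":0,"rz":0,"claw":1},{"tx":0,"ty":0,"tz":0.6,"rx":0,"ry":0,"rz":0,"claw":1},{"tx":0,"ty":0,"tz":0.8,"rx":0,"ry":0,"rz":0,"claw":1},{"tx":0,"ty":0,"tz":0.8,"rx":0,"ry":0,"rz":0,"claw":1}]' 40
python3 -c "
from h import *
to(520.5,138.5,147,83)"
```

```text
time_s: 10.8
ee_pos: [441.1, 392.1, 48.7]
orientation: [0.197, 3.134, 0.002]
contact_force: [1.0, -0.2, -1.7]
finger_gap: 52.7
grip_force: 43.8
time_s: 11.7
ee_pos: [441.2, 393.4, 293.7]
orientation: [0.196, 3.13, 0.009]
contact_force: [-0.2, 1.5, -0.7]
finger_gap: 85.2
grip_force: 0.0
shift [0.2645, -0.8495, -0.489] from [441.2 393.4 293.7] rz 0.0009 now 82.8 tilt [ 0.006  0.005 -1.   ] q [-0.02  0.4 ] F [-0.2  1.5 -0.7]
```

```bash
python3 -m inch '[{"tx":0.263,"ty":-0.847,"tz":0,"rx":0,"ry":0,"rz":0,"claw":1},{"tx":0.263,"ty":-0.847,"tz":0,"rx":0,"ry":0,"rz":0,"claw":1},{"tx":0.263,"ty":-0.847,"tz":0,"rx":0,"ry":0,"rz":0,"claw":1},{"tx":0.263,"ty":-0.847,"tz":0,"rx":0,"ry":0,"rz":0,"claw":1},{"tx":0.263,"ty":-0.847,"tz":0,"rx":0,"ry":0,"rz":0,"claw":1},{"tx":0.263,"ty":-0.847,"tz":0,"rx":0,"ry":0,"rz":0,"claw":1},{"tx":0.263,"ty":-0.847,"tz":-0.15,"rx":0,"ry":0,"rz":0,"claw":1},{"tx":0.263,"ty":-0.847,"tz":-0.3,"rx":0,"ry":0,"rz":0,"claw":1},{"tx":0.263,"ty":-0.847,"tz":-0.42,"rx":0,"ry":0,"rz":0,"claw":1},{"tx":0.263,"ty":-0.847,"tz":-0.492,"rx":0,"ry":0,"rz":0,"claw":1},{"tx":0.263,"ty":-0.847,"tz":-0.492,"rx":0,"ry":0,"rz":0,"claw":1},{"tx":0.263,"ty":-0.847,"tz":-0.492,"rx":0,"ry":0,"rz":0,"claw":0.3},{"tx":0.263,"ty":-0.847,"tz":-0.492,"rx":0,"ry":0,"rz":0,"claw":0.3},{"tx":0.263,"ty":-0.847,"tz":-0.492,"rx":0,"ry":0,"rz":0,"claw":0.3},{"tx":0.263,"ty":-0.847,"tz":-0.492,"rx":0,"ry":0,"rz":0,"claw":0.3},{"tx":0.263,"ty":-0.847,"tz":-0.492,"rx":0,"ry":0,"rz":0,"claw":0.3},{"tx":0.263,"ty":-0.847,"tz":-0.492,"rx":0,"ry":0,"rz":0,"claw":0.3}]' 40
python3 -m inch '[{"tx":0,"ty":0,"tz":0.2,"rx":0,"ry":0,"rz":0,"claw":0.3},{"tx":0,"ty":0,"tz":0.4,"rx":0,"ry":0,"rz":0,"claw":0.3},{"tx":0,"ty":0,"tz":0.5,"rx":0,"ry":0,"rz":0,"claw":0.3},{"tx":0,"ty":0,"tz":0.5,"rx":0,"ry":0,"rz":0,"claw":0.3}]' 40
python3 -c "
from h import *
to(514,385.8,49,82.8)"
```

```text
time_s: 13.4
ee_pos: [520.7, 139.0, 142.5]
orientation: [0.195, 3.132, 0.003]
contact_force: [-0.8, 3.0, 7.9]
finger_gap: 52.9
grip_force: 41.0
time_s: 13.8
ee_pos: [521.6, 139.0, 297.5]
orientation: [0.196, 3.125, 0.003]
contact_force: [1.5, 1.4, -3.0]
finger_gap: 52.7
grip_force: 44.4
shift [-0.0254, 0.8228, -0.8282] from [521.6 139.  297.5] rz -0.0002 now 82.8 tilt [ 0.011  0.001 -1.   ] q [0.51 0.96] F [ 1.5  1.4 -3. ]
```

```bash
python3 -m inch '[{"tx":-0.025,"ty":0.822,"tz":0,"rx":0,"ry":0,"rz":0,"claw":0.3},{"tx":-0.025,"ty":0.822,"tz":0,"rx":0,"ry":0,"rz":0,"claw":0.3},{"tx":-0.025,"ty":0.822,"tz":0,"rx":0,"ry":0,"rz":0,"claw":0.3},{"tx":-0.025,"ty":0.822,"tz":0,"rx":0,"ry":0,"rz":0,"claw":0.3},{"tx":-0.025,"ty":0.822,"tz":0,"rx":0,"ry":0,"rz":0,"claw":0.3},{"tx":-0.025,"ty":0.822,"tz":0,"rx":0,"ry":0,"rz":0,"claw":0.3},{"tx":-0.025,"ty":0.822,"tz":-0.15,"rx":0,"ry":0,"rz":0,"claw":0.3},{"tx":-0.025,"ty":0.822,"tz":-0.3,"rx":0,"ry":0,"rz":0,"claw":0.3},{"tx":-0.025,"ty":0.822,"tz":-0.45,"rx":0,"ry":0,"rz":0,"claw":0.3},{"tx":-0.025,"ty":0.822,"tz":-0.6,"rx":0,"ry":0,"rz":0,"claw":0.3},{"tx":-0.025,"ty":0.822,"tz":-0.72,"rx":0,"ry":0,"rz":0,"claw":0.3},{"tx":-0.025,"ty":0.822,"tz":-0.79,"rx":0,"ry":0,"rz":0,"claw":0.3},{"tx":-0.025,"ty":0.822,"tz":-0.82,"rx":0,"ry":0,"rz":0,"claw":0.3},{"tx":-0.025,"ty":0.822,"tz":-0.831,"rx":0,"ry":0,"rz":0,"claw":0.3},{"tx":-0.025,"ty":0.822,"tz":-0.831,"rx":0,"ry":0,"rz":0,"claw":0.3},{"tx":-0.025,"ty":0.822,"tz":-0.831,"rx":0,"ry":0,"rz":0,"claw":0.3}]' 40
python3 -m inch '[{"tx":0,"ty":0,"tz":0,"rx":0,"ry":0,"rz":0,"claw":0.8},{"tx":0,"ty":0,"tz":0,"rx":0,"ry":0,"rz":0,"claw":0.8},{"tx":0,"ty":0,"tz":0,"rx":0,"ry":0,"rz":0,"claw":0.8},{"tx":0,"ty":0,"tz":0.15,"rx":0,"ry":0,"rz":0,"claw":0.85},{"tx":0,"ty":0,"tz":0.3,"rx":0,"ry":0,"rz":0,"claw":0.85},{"tx":0,"ty":0,"tz":0.45,"rx":0,"ry":0,"rz":0,"claw":1},{"tx":0,"ty":0,"tz":0.6,"rx":0,"ry":0,"rz":0,"claw":1},{"tx":0,"ty":0,"tz":0.8,"rx":0,"ry":0,"rz":0,"claw":1},{"tx":0,"ty":0,"tz":0.8,"rx":0,"ry":0,"rz":0,"claw":1},{"tx":0,"ty":0,"tz":0.8,"rx":0,"ry":0,"rz":0,"claw":1}]' 40
python3 -c "
from h import *
to(685,55,147,83)
p,d,K,T=cam('scene');W=world(d,K,T)
for b in silhouettes('scene','shaker0'):
    q=W[b['pixels']]; q=q[np.isfinite(q).all(1)]; zt=np.percentile(q[:,2],98);t=q[q[:,2]>zt-12]
    print('shaker',b['conf'],zt.round(),((t.max(0)+t.min(0))/2).round(1), len(q))
"
```

```text
time_s: 15.4
ee_pos: [512.5, 384.4, 41.8]
orientation: [0.197, 3.134, 0.002]
contact_force: [0.5, -0.8, -2.2]
finger_gap: 52.9
grip_force: 44.4
time_s: 16.4
ee_pos: [512.3, 385.0, 283.0]
orientation: [0.196, 3.132, 0.004]
contact_force: [-0.6, 0.1, -0.9]
finger_gap: 85.4
grip_force: 0.0
shift [0.5758, -1.0999, -0.4535] from [512.3 385.  283. ] rz 0.0009 now 82.8 tilt [ 0.003  0.002 -1.   ] q [-0.05  0.46] F [-0.6  0.1 -0.9]
shaker 0.88 83.0 [733.3 347.5  77.8] 505
shaker 0.77 87.0 [511.9 381.5  82.2] 418
shaker 0.77 82.0 [301.4 217.2  77.4] 449
shaker 0.72 87.0 [441.4 389.3  82.1] 457
shaker 0.59 188.0 [686.6  54.9 182.6] 686
```

```bash
python3 -m inch '[{"tx":0.55,"ty":-0.95,"tz":0,"rx":0,"ry":0,"rz":0,"claw":1},{"tx":0.55,"ty":-0.95,"tz":0,"rx":0,"ry":0,"rz":0,"claw":1},{"tx":0.55,"ty":-0.95,"tz":0,"rx":0,"ry":0,"rz":0,"claw":1},{"tx":0.55,"ty":-0.95,"tz":0,"rx":0,"ry":0,"rz":0,"claw":1},{"tx":0.55,"ty":-0.95,"tz":0,"rx":0,"ry":0,"rz":0,"claw":1},{"tx":0.55,"ty":-0.95,"tz":0,"rx":0,"ry":0,"rz":0,"claw":1},{"tx":0.55,"ty":-0.95,"tz":0,"rx":0,"ry":0,"rz":0,"claw":1},{"tx":0.55,"ty":-0.95,"tz":0,"rx":0,"ry":0,"rz":0,"claw":1}]' 40
python3 -c "
from h import *
to(685,55,147,83)"
```

```text
time_s: 17.3
ee_pos: [678.7, 92.4, 277.2]
orientation: [-0.209, -3.131, 0.004]
contact_force: [-1.0, -0.2, -0.8]
finger_gap: 85.3
grip_force: 0.0
shift [0.0211, -0.1246, -0.4341] from [678.7  92.4 277.2] rz 0.0035 now 82.4 tilt [-0.004 -0.002 -1.   ] q [0.34 0.98] F [-1.  -0.2 -0.8]
```

```bash
python3 -m inch '[{"tx":0.02,"ty":-0.125,"tz":0,"rx":0,"ry":0,"rz":0,"claw":1},{"tx":0.02,"ty":-0.125,"tz":0,"rx":0,"ry":0,"rz":0,"claw":1},{"tx":0.02,"ty":-0.125,"tz":-0.15,"rx":0,"ry":0,"rz":0,"claw":1},{"tx":0.02,"ty":-0.125,"tz":-0.3,"rx":0,"ry":0,"rz":0,"claw":1},{"tx":0.02,"ty":-0.125,"tz":-0.39,"rx":0,"ry":0,"rz":0,"claw":1},{"tx":0.02,"ty":-0.125,"tz":-0.434,"rx":0,"ry":0,"rz":0,"claw":1},{"tx":0.02,"ty":-0.125,"tz":-0.434,"rx":0,"ry":0,"rz":0,"claw":1},{"tx":0.02,"ty":-0.125,"tz":-0.434,"rx":0,"ry":0,"rz":0,"claw":0.3},{"tx":0.02,"ty":-0.125,"tz":-0.434,"rx":0,"ry":0,"rz":0,"claw":0.3},{"tx":0.02,"ty":-0.125,"tz":-0.434,"rx":0,"ry":0,"rz":0,"claw":0.3},{"tx":0.02,"ty":-0.125,"tz":-0.434,"rx":0,"ry":0,"rz":0,"claw":0.3},{"tx":0.02,"ty":-0.125,"tz":-0.434,"rx":0,"ry":0,"rz":0,"claw":0.3},{"tx":0.02,"ty":-0.125,"tz":-0.434,"rx":0,"ry":0,"rz":0,"claw":0.3}]' 40
python3 -m inch '[{"tx":0,"ty":0,"tz":0.2,"rx":0,"ry":0,"rz":0,"claw":0.3},{"tx":0,"ty":0,"tz":0.4,"rx":0,"ry":0,"rz":0,"claw":0.3},{"tx":0,"ty":0,"tz":0.5,"rx":0,"ry":0,"rz":0,"claw":0.3},{"tx":0,"ty":0,"tz":0.5,"rx":0,"ry":0,"rz":0,"claw":0.3},{"tx":-0.25,"ty":0.85,"tz":0.5,"rx":0,"ry":0,"rz":0,"claw":0.3},{"tx":-0.25,"ty":0.85,"tz":0.5,"rx":0,"ry":0,"rz":0,"claw":0.3},{"tx":-0.25,"ty":0.85,"tz":0.5,"rx":0,"ry":0,"rz":0,"claw":0.3},{"tx":-0.25,"ty":0.85,"tz":0.5,"rx":0,"ry":0,"rz":0,"claw":0.3},{"tx":-0.25,"ty":0.85,"tz":0.5,"rx":0,"ry":0,"rz":0,"claw":0.3},{"tx":-0.25,"ty":0.85,"tz":0.5,"rx":0,"ry":0,"rz":0,"claw":0.3},{"tx":-0.25,"ty":0.85,"tz":0.5,"rx":0,"ry":0,"rz":0,"claw":0.3},{"tx":-0.25,"ty":0.85,"tz":0.5,"rx":0,"ry":0,"rz":0,"claw":0.3}]' 40
python3 -c "
from h import *
to(588.5,375.8,47,82.4)"
```

```text
time_s: 18.6
ee_pos: [683.9, 61.7, 152.7]
orientation: [0.197, 3.132, 0.001]
contact_force: [-0.0, -0.1, 6.4]
finger_gap: 52.4
grip_force: 42.9
time_s: 19.8
ee_pos: [608.3, 316.0, 300.4]
orientation: [0.197, 3.135, -0.001]
contact_force: [1.1, -0.6, -1.7]
finger_gap: 52.2
grip_force: 43.5
shift [-0.0659, 0.1993, -0.8445] from [608.3 316.  300.4] rz -0.0023 now 82.8 tilt [ 0.    -0.001 -1.   ] q [0.01 0.64] F [ 1.1 -0.6 -1.7]
```

```bash
python3 -m inch '[{"tx":-0.065,"ty":0.2,"tz":0,"rx":0,"ry":0,"rz":0,"claw":0.3},{"tx":-0.065,"ty":0.2,"tz":0,"rx":0,"ry":0,"rz":0,"claw":0.3},{"tx":-0.065,"ty":0.2,"tz":-0.15,"rx":0,"ry":0,"rz":0,"claw":0.3},{"tx":-0.065,"ty":0.2,"tz":-0.3,"rx":0,"ry":0,"rz":0,"claw":0.3},{"tx":-0.065,"ty":0.2,"tz":-0.45,"rx":0,"ry":0,"rz":0,"claw":0.3},{"tx":-0.065,"ty":0.2,"tz":-0.6,"rx":0,"ry":0,"rz":0,"claw":0.3},{"tx":-0.065,"ty":0.2,"tz":-0.72,"rx":0,"ry":0,"rz":0,"claw":0.3},{"tx":-0.065,"ty":0.2,"tz":-0.79,"rx":0,"ry":0,"rz":0,"claw":0.3},{"tx":-0.065,"ty":0.2,"tz":-0.82,"rx":0,"ry":0,"rz":0,"claw":0.3},{"tx":-0.065,"ty":0.2,"tz":-0.831,"rx":0,"ry":0,"rz":0,"claw":0.3},{"tx":-0.065,"ty":0.2,"tz":-0.831,"rx":0,"ry":0,"rz":0,"claw":0.3},{"tx":-0.065,"ty":0.2,"tz":-0.831,"rx":0,"ry":0,"rz":0,"claw":0.3}]' 40
python3 -m inch '[{"tx":0,"ty":0,"tz":0,"rx":0,"ry":0,"rz":0,"claw":0.8},{"tx":0,"ty":0,"tz":0,"rx":0,"ry":0,"rz":0,"claw":0.8},{"tx":0,"ty":0,"tz":0,"rx":0,"ry":0,"rz":0,"claw":0.8},{"tx":0,"ty":0,"tz":0.15,"rx":0,"ry":0,"rz":0,"claw":0.85},{"tx":0,"ty":0,"tz":0.3,"rx":0,"ry":0,"rz":0,"claw":0.85},{"tx":0,"ty":0,"tz":0.45,"rx":0,"ry":0,"rz":0,"claw":1},{"tx":0,"ty":0,"tz":0.6,"rx":0,"ry":0,"rz":0,"claw":1},{"tx":0,"ty":0,"tz":0.8,"rx":0,"ry":0,"rz":0,"claw":1},{"tx":0,"ty":0,"tz":0.8,"rx":0,"ry":0,"rz":0,"claw":1},{"tx":0,"ty":0,"tz":0.8,"rx":0,"ry":0,"rz":0,"claw":1}]' 40
python3 - <<'E'
from h import *
p,d,K,T=cam('scene');W=world(d,K,T);save(p,"scene2.png")
for b in silhouettes('scene','shaker0'):
    q=W[b['pixels']]; q=q[np.isfinite(q).all(1)]; zt=np.percentile(q[:,2],98);t=q[q[:,2]>zt-12]
    print('shaker',b['conf'],zt.round(),((t.max(0)+t.min(0))/2).round(1), len(q))
# scraps via height above board in board area
for n in("scene","side"):
    if n=="side": p,d,K,T=cam(n);W=world(d,K,T)
    off=1.5 if n=="scene" else -2.4
    loc=(W[...,:2]-C); xs=loc@ux; ys=loc@uy; Z=W[...,2]-off
    m=((Z>112)&(Z<140)&(abs(xs)<128)&(abs(ys)<165)).astype(np.uint8)
    k,l,s,c=cv2.connectedComponentsWithStats(m)
    for i in range(1,k):
        if s[i,4]>25: j=l==i; print(n,s[i,4],"xs",np.percentile(xs[j],[2,98]).round(),"ys",np.percentile(ys[j],[2,98]).round(),p[j].mean(0).round())
    # pan: rim z~81
    m=(abs(Z-81)<4)&(abs(xs)<135)&(ys<-140)&(ys>-480); print("rim ys",np.percentile(ys[m],[1,5,50,95,99]).round())
E
```

```text
time_s: 21.0
ee_pos: [589.7, 375.9, 52.2]
orientation: [0.199, 3.134, 0.001]
contact_force: [-0.2, -0.2, -1.7]
finger_gap: 52.5
grip_force: 43.5
time_s: 22.0
ee_pos: [588.7, 377.5, 293.8]
orientation: [0.196, 3.132, 0.004]
contact_force: [-0.2, 0.7, -0.1]
finger_gap: 85.3
grip_force: 0.0
shaker 0.95 87.0 [443.6 387.4  81.7] 474
shaker 0.87 82.0 [734.  350.4  77.6] 478
shaker 0.84 82.0 [302.4 216.7  78.2] 453
shaker 0.67 87.0 [511.4 379.1  82.3] 410
shaker 0.66 87.0 [594.1 371.7  81.8] 457
scene 79 xs [-126.  -22.] ys [160. 165.] [84. 83. 80.]
scene 61 xs [-13.  66.] ys [160. 165.] [104. 102.  99.]
scene 41 xs [ 74. 126.] ys [160. 165.] [100.  99.  96.]
scene 192 xs [-36.   8.] ys [53. 96.] [158. 135.  97.]
scene 175 xs [-84. -50.] ys [-25.   9.] [170.  93.  16.]
scene 226 xs [-11.  38.] ys [-101.  -75.] [160. 138.  98.]
scene 215 xs [ 66. 102.] ys [-112.  -78.] [170.  92.  13.]
rim ys [-326. -326. -322. -160. -159.]
side 133 xs [-123.   38.] ys [157. 165.] [97. 97. 94.]
side 59 xs [ 46. 126.] ys [158. 165.] [107. 106. 102.]
side 145 xs [-41.   6.] ys [51. 93.] [159. 140. 111.]
side 142 xs [-89. -53.] ys [-27.   2.] [180. 112.  80.]
side 199 xs [-15.  34.] ys [-103.  -78.] [162. 142. 113.]
side 171 xs [63. 97.] ys [-113.  -82.] [179. 108.  74.]
rim ys [-328. -327. -325. -320. -319.]
```

View pics/scene2.png

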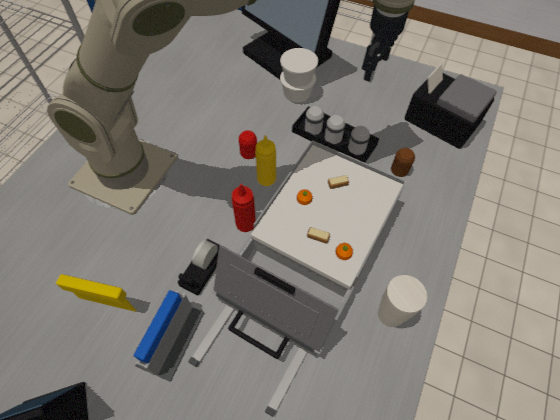

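Shakers are all upright in the tray at (315,120), (336,128) and (359,140); the pan is home, and the scraps have not been disturbed. Now to the blue scraper at (158,325).

```bash
python3 -m inch '[{"tx":-0.26,"ty":-0.98,"tz":0.1,"rx":0,"ry":0,"rz":-0.436,"claw":1},{"tx":-0.26,"ty":-0.98,"tz":0.1,"rx":0,"ry":0,"rz":-0.436,"claw":1},{"tx":-0.26,"ty":-0.98,"tz":0.1,"rx":0,"ry":0,"rz":-0.436,"claw":1},{"tx":-0.26,"ty":-0.98,"tz":0.1,"rx":0,"ry":0,"rz":-0.436,"claw":1},{"tx":-0.26,"ty":-0.98,"tz":0.1,"rx":0,"ry":0,"rz":-0.436,"claw":1},{"tx":-0.26,"ty":-0.98,"tz":0.1,"rx":0,"ry":0,"rz":-0.436,"claw":1},{"tx":-0.26,"ty":-0.98,"tz":0.1,"rx":0,"ry":0,"rz":-0.436,"claw":1},{"tx":-0.26,"ty":-0.98,"tz":0.1,"rx":0,"ry":0,"rz":-0.436,"claw":1},{"tx":-0.26,"ty":-0.98,"tz":0.1,"rx":0,"ry":0,"rz":-0.436,"claw":1},{"tx":-0.26,"ty":-0.98,"tz":0.1,"rx":0,"ry":0,"rz":-0.436,"claw":1},{"tx":-0.26,"ty":-0.98,"tz":0.1,"rx":0,"ry":0,"rz":-0.436,"claw":1}]' 100 | head -3
python3 -m inch '[{"tx":-0.38,"ty":-0.95,"tz":0,"rx":0,"ry":0,"rz":0,"claw":1},{"tx":-0.38,"ty":-0.95,"tz":0,"rx":0,"ry":0,"rz":0,"claw":1},{"tx":-0.38,"ty":-0.95,"tz":0,"rx":0,"ry":0,"rz":0,"claw":1},{"tx":-0.38,"ty":-0.95,"tz":0,"rx":0,"ry":0,"rz":0,"claw":1},{"tx":-0.38,"ty":-0.95,"tz":0,"rx":0,"ry":0,"rz":0,"claw":1},{"tx":-0.38,"ty":-0.95,"tz":0,"rx":0,"ry":0,"rz":0,"claw":1},{"tx":-0.38,"ty":-0.95,"tz":0,"rx":0,"ry":0,"rz":0,"claw":1},{"tx":-0.38,"ty":-0.95,"tz":0,"rx":0,"ry":0,"rz":0,"claw":1}]' 100 |head -3
python3 - <<'E'
from h import *
to(393.5,-360.5,112,4.2)
p,d,K,T=cam('wrist');W=world(d,K,T);save(p,"wrist3.png")
hsv=cv2.cvtColor(p,cv2.COLOR_RGB2HSV).astype(int);X,Y,Z=W[...,0],W[...,1],W[...,2]
m=(hsv[...,0]>95)&(hsv[...,0]<130)&(hsv[...,1]>130)&(Z>128)&(Z<145)
print(m.sum(),cv2.minAreaRect(W[m][:,:2].astype(np.float32)),np.median(Z[m]))
E
```

```text
time_s: 23.25
ee_pos: [510.1, 82.3, 320.2]
orientation: [-2.131, -2.307, 0.002]
time_s: 24.05
ee_pos: [395.7, -203.6, 320.6]
orientation: [-2.135, -2.303, -0.0]
shift [-0.0073, -0.5229, -0.6954] from [ 395.7 -203.6  320.6] rz -0.0007 now 4.3 tilt [-0.001  0.001 -1.   ] q [0.86 0.49] F [ 0.7  0.9 -0.2]
3000 ((391.6144104003906, -352.5855712890625), (25.182802200317383, 139.37362670898438), 4.284719467163086) 135.65510112879238
```

```bash
python3 -m inch '[{"tx":-0.009,"ty":-0.52,"tz":-0.2,"rx":0,"ry":0,"rz":0,"claw":1},{"tx":-0.009,"ty":-0.52,"tz":-0.2,"rx":0,"ry":0,"rz":0,"claw":1},{"tx":-0.009,"ty":-0.52,"tz":-0.2,"rx":0,"ry":0,"rz":0,"claw":1},{"tx":-0.009,"ty":-0.52,"tz":-0.2,"rx":0,"ry":0,"rz":0,"claw":1},{"tx":-0.009,"ty":-0.52,"tz":-0.2,"rx":0,"ry":0,"rz":0,"claw":1}]' 100 |sed -n 2p
python3 - <<'E'
from h import *
to(393,-359.5,112,4.2)
p,d,K,T=cam('wrist');W=world(d,K,T)
hsv=cv2.cvtColor(p,cv2.COLOR_RGB2HSV).astype(int);X,Y,Z=W[...,0],W[...,1],W[...,2]
m=(hsv[...,0]>95)&(hsv[...,0]<130)&(hsv[...,1]>130)&(Z>128)&(Z<145)
print(m.sum(),cv2.minAreaRect(W[m][:,:2].astype(np.float32)),np.median(Z[m]))
E
```

```text
ee_pos: [393.9, -358.7, 259.4]
shift [-0.0029, -0.0027, -0.4913] from [ 393.9 -358.7  259.4] rz -0.001 now 4.4 tilt [-0.002  0.003 -1.   ] q [0.96 0.69] F [0.4 0.5 0. ]
6774 ((391.8726501464844, -358.04058837890625), (25.73838996887207, 148.23948669433594), 3.886244058609009) 135.53769572499414
```

```bash
python3 -m inch '[{"tx":-0.005,"ty":-0.001,"tz":-0.15,"rx":0,"ry":0,"rz":0,"claw":1},{"tx":-0.005,"ty":-0.001,"tz":-0.3,"rx":0,"ry":0,"rz":0,"claw":1},{"tx":-0.005,"ty":-0.001,"tz":-0.4,"rx":0,"ry":0,"rz":0,"claw":1},{"tx":-0.005,"ty":-0.001,"tz":-0.46,"rx":0,"ry":0,"rz":0,"claw":1},{"tx":-0.005,"ty":-0.001,"tz":-0.491,"rx":0,"ry":0,"rz":0,"claw":1},{"tx":-0.005,"ty":-0.001,"tz":-0.491,"rx":0,"ry":0,"rz":0,"claw":1},{"tx":-0.005,"ty":-0.001,"tz":-0.491,"rx":0,"ry":0,"rz":0,"claw":0},{"tx":-0.005,"ty":-0.001,"tz":-0.491,"rx":0,"ry":0,"rz":0,"claw":0},{"tx":-0.005,"ty":-0.001,"tz":-0.491,"rx":0,"ry":0,"rz":0,"claw":0},{"tx":-0.005,"ty":-0.001,"tz":-0.491,"rx":0,"ry":0,"rz":0,"claw":0},{"tx":-0.005,"ty":-0.001,"tz":-0.491,"rx":0,"ry":0,"rz":0,"claw":0},{"tx":-0.005,"ty":-0.001,"tz":-0.491,"rx":0,"ry":0,"rz":0,"claw":0},{"tx":-0.005,"ty":-0.001,"tz":-0.491,"rx":0,"ry":0,"rz":0,"claw":0},{"tx":-0.005,"ty":-0.001,"tz":-0.491,"rx":0,"ry":0,"rz":0,"claw":0}]' 100
python3 -c "
from h import *
to(0,0,0,4.2)"
python3 -m inch '[{"tx":0,"ty":0,"tz":0.1,"rx":0,"ry":0,"rz":0,"claw":0},{"tx":0,"ty":0,"tz":0.25,"rx":0,"ry":0,"rz":0,"claw":0},{"tx":0,"ty":0,"tz":0.4,"rx":0,"ry":0,"rz":0,"claw":0},{"tx":0,"ty":0,"tz":0.55,"rx":0,"ry":0,"rz":0,"claw":0},{"tx":0,"ty":0,"tz":0.7,"rx":0,"ry":0,"rz":0,"claw":0},{"tx":0,"ty":0,"tz":0.84,"rx":0,"ry":0,"rz":0,"claw":0},{"tx":0,"ty":0,"tz":0.84,"rx":0,"ry":0,"rz":0,"claw":0},{"tx":0,"ty":0,"tz":0.84,"rx":0,"ry":0,"rz":0,"claw":0}]' 100
python3 -c "
from h import *
to(*st(-32,128),250,85)
p,d,K,T=cam('side');save(p[200:400,150:410],'held.png',2)"
```

```text
time_s: 26.05
ee_pos: [392.7, -359.0, 114.8]
orientation: [2.135, 2.303, 0.0]
contact_force: [0.1, 0.7, 5.6]
finger_gap: 24.5
grip_force: 99.2
shift [-1.3091, 1.1967, -0.3826] from [ 392.7 -359.   114.8] rz -0.0008 now 4.3 tilt [ 0.001 -0.001 -1.   ] q [0.95 0.65] F [0.1 0.7 5.6]
time_s: 26.85
ee_pos: [392.2, -358.8, 365.8]
orientation: [2.135, 2.304, 0.0]
contact_force: [0.2, 1.1, -4.3]
finger_gap: 24.4
grip_force: 99.2
shift [0.6535, 1.877, -0.386] from [ 392.2 -358.8  365.8] rz 0.4481 now 4.3 tilt [ 0. -0. -1.] q [0.96 0.7 ] F [ 0.2  1.1 -4.3]
```

View pics/held.png

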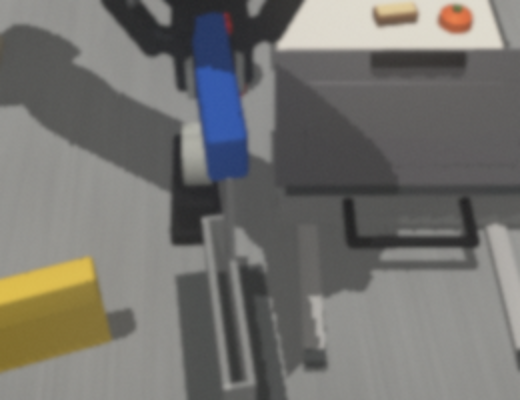

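The scraper is held straight over the slot (220,300). Carry it over the lid to the far end of lane 1.

```bash
python3 -m inch '[{"tx":0.4,"ty":0.95,"tz":0,"rx":0,"ry":0,"rz":0.448,"claw":0},{"tx":0.4,"ty":0.95,"tz":0,"rx":0,"ry":0,"rz":0.448,"claw":0},{"tx":0.4,"ty":0.95,"tz":0,"rx":0,"ry":0,"rz":0.448,"claw":0},{"tx":0.4,"ty":0.95,"tz":0,"rx":0,"ry":0,"rz":0.448,"claw":0},{"tx":0.4,"ty":0.95,"tz":0,"rx":0,"ry":0,"rz":0.448,"claw":0},{"tx":0.4,"ty":0.95,"tz":0,"rx":0,"ry":0,"rz":0.448,"claw":0},{"tx":0.4,"ty":0.95,"tz":0,"rx":0,"ry":0,"rz":0.448,"claw":0},{"tx":0.4,"ty":0.95,"tz":0,"rx":0,"ry":0,"rz":0.448,"claw":0},{"tx":0.4,"ty":0.95,"tz":0,"rx":0,"ry":0,"rz":0.448,"claw":0},{"tx":0.4,"ty":0.95,"tz":0,"rx":0,"ry":0,"rz":0.448,"claw":0},{"tx":0.4,"ty":0.95,"tz":0,"rx":0,"ry":0,"rz":0.448,"claw":0}]' 100 |sed -n 2p
python3 -m inch '[{"tx":0.253,"ty":0.927,"tz":0,"rx":0,"ry":0,"rz":0,"claw":0},{"tx":0.253,"ty":0.927,"tz":0,"rx":0,"ry":0,"rz":0,"claw":0},{"tx":0.253,"ty":0.927,"tz":0,"rx":0,"ry":0,"rz":0,"claw":0},{"tx":0.253,"ty":0.927,"tz":0,"rx":0,"ry":0,"rz":0,"claw":0},{"tx":0.253,"ty":0.927,"tz":0,"rx":0,"ry":0,"rz":0,"claw":0},{"tx":0.253,"ty":0.927,"tz":0,"rx":0,"ry":0,"rz":0,"claw":0},{"tx":0.253,"ty":0.927,"tz":0,"rx":0,"ry":0,"rz":0,"claw":0},{"tx":0.253,"ty":0.927,"tz":0,"rx":0,"ry":0,"rz":0,"claw":0}]' 100
python3 - <<'E'
from h import *
to(*st(-32,128),220,85)
for n in("scene","side"):
    p,d,K,T=cam(n);W=world(d,K,T)
    off=1.5 if n=="scene" else -2.4
    loc=(W[...,:2]-C); xs=loc@ux; ys=loc@uy; Z=W[...,2]-off
    m=((Z>112)&(Z<140)&(abs(xs)<128)&(ys>-160)&(ys<150)).astype(np.uint8)
    k,l,s,c=cv2.connectedComponentsWithStats(m)
    for i in range(1,k):
        if s[i,4]>25: j=l==i; print(n,s[i,4],"xs",np.percentile(xs[j],[2,98]).round(),"ys",np.percentile(ys[j],[2,98]).round())
E
```

```text
ee_pos: [511.5, -73.8, 363.9]
time_s: 28.8
ee_pos: [587.6, 205.4, 364.2]
orientation: [-0.136, -3.136, 0.001]
contact_force: [-0.5, -1.5, -2.9]
finger_gap: 24.5
grip_force: 99.5
shift [0.0021, -0.0036, -0.4805] from [587.6 205.4 364.2] rz -0.0001 now 85.0 tilt [-0.003 -0.    -1.   ] q [0.16 0.89] F [-0.5 -1.5 -2.9]
scene 193 xs [-35.   8.] ys [53. 96.]
scene 175 xs [-84. -49.] ys [-25.   9.]
scene 228 xs [-11.  38.] ys [-101.  -75.]
scene 214 xs [ 67. 102.] ys [-111.  -77.]
side 140 xs [-39.   4.] ys [51. 92.]
side 144 xs [-89. -53.] ys [-27.   2.]
side 209 xs [-15.  35.] ys [-103.  -78.]
side 168 xs [63. 98.] ys [-113.  -81.]
```

Descend to just above the board, then touch down gently.

```bash
python3 -m inch '[{"tx":0.002,"ty":-0.003,"tz":-0.15,"rx":0,"ry":0,"rz":0,"claw":0},{"tx":0.002,"ty":-0.003,"tz":-0.3,"rx":0,"ry":0,"rz":0,"claw":0},{"tx":0.002,"ty":-0.003,"tz":-0.42,"rx":0,"ry":0,"rz":0,"claw":0},{"tx":0.002,"ty":-0.003,"tz":-0.48,"rx":0,"ry":0,"rz":0,"claw":0},{"tx":0.002,"ty":-0.003,"tz":-0.5,"rx":0,"ry":0,"rz":0,"claw":0},{"tx":0.002,"ty":-0.003,"tz":-0.5,"rx":0,"ry":0,"rz":0,"claw":0},{"tx":0.002,"ty":-0.003,"tz":-0.5,"rx":0,"ry":0,"rz":0,"claw":0}]' 100|sed -n 2,4p
for i in 1 2; do python3 -m inch '[{"tx":0,"ty":0,"tz":-0.005,"rx":0,"ry":0,"rz":0,"claw":0},{"tx":0,"ty":0,"tz":-0.005,"rx":0,"ry":0,"rz":0,"claw":0}]' 100|sed -n 2,4p;done
```

```text
ee_pos: [589.4, 203.2, 217.5]
orientation: [0.139, 3.137, 0.001]
contact_force: [-0.6, 0.5, -1.6]
ee_pos: [589.0, 203.6, 215.3]
orientation: [0.138, 3.137, 0.001]
contact_force: [-0.3, 0.5, -2.5]
ee_pos: [588.7, 203.5, 212.9]
orientation: [0.137, 3.139, 0.0]
contact_force: [0.2, 0.0, -1.5]
```

```bash
python3 -m inch '[{"tx":0,"ty":0,"tz":-0.005,"rx":0,"ry":0,"rz":0,"claw":0},{"tx":-0.0035,"ty":-0.04,"tz":-0.005,"rx":0,"ry":0,"rz":0,"claw":0},{"tx":-0.007,"ty":-0.08,"tz":-0.005,"rx":0,"ry":0,"rz":0,"claw":0},{"tx":-0.0105,"ty":-0.12,"tz":-0.005,"rx":0,"ry":0,"rz":0,"claw":0},{"tx":-0.014,"ty":-0.16,"tz":-0.005,"rx":0,"ry":0,"rz":0,"claw":0},{"tx":-0.0175,"ty":-0.2,"tz":-0.005,"rx":0,"ry":0,"rz":0,"claw":0},{"tx":-0.021,"ty":-0.24,"tz":-0.005,"rx":0,"ry":0,"rz":0,"claw":0},{"tx":-0.0245,"ty":-0.28,"tz":-0.005,"rx":0,"ry":0,"rz":0,"claw":0},{"tx":-0.028,"ty":-0.32,"tz":-0.005,"rx":0,"ry":0,"rz":0,"claw":0},{"tx":-0.0315,"ty":-0.36,"tz":-0.005,"rx":0,"ry":0,"rz":0,"claw":0},{"tx":-0.035,"ty":-0.4,"tz":-0.005,"rx":0,"ry":0,"rz":0,"claw":0},{"tx":-0.0385,"ty":-0.44,"tz":-0.005,"rx":0,"ry":0,"rz":0,"claw":0},{"tx":-0.042,"ty":-0.48,"tz":-0.005,"rx":0,"ry":0,"rz":0,"claw":0},{"tx":-0.0455,"ty":-0.52,"tz":-0.005,"rx":0,"ry":0,"rz":0,"claw":0},{"tx":-0.049,"ty":-0.56,"tz":-0.005,"rx":0,"ry":0,"rz":0,"claw":0},{"tx":-0.049,"ty":-0.56,"tz":-0.005,"rx":0,"ry":0,"rz":0,"claw":0}]' 100
python3 - <<'E'
from h import *
s=get_state();q=s["ee_pos"][:2]-C;print("tcp st",q@ux,q@uy)
for n in("scene","side"):
    p,d,K,T=cam(n);W=world(d,K,T)
    if n=="scene": save(p[150:350,180:440],"scr1.png",2)
    off=1.5 if n=="scene" else -2.4
    loc=(W[...,:2]-C); xs=loc@ux; ys=loc@uy; Z=W[...,2]-off
    m=((Z>112)&(Z<130)&(abs(xs)<128)&(ys>-160)&(ys<150)).astype(np.uint8)
    k,l,st_,c=cv2.connectedComponentsWithStats(m)
    for i in range(1,k):
        if st_[i,4]>25: j=l==i; print(n,st_[i,4],"xs",np.percentile(xs[j],[2,98]).round(),"ys",np.percentile(ys[j],[2,98]).round(),p[j].mean(0).round())
E
```

```text
time_s: 31.6
ee_pos: [574.1, 32.9, 211.3]
orientation: [-0.142, -3.138, 0.002]
contact_force: [-0.3, -0.2, -2.4]
finger_gap: 24.9
grip_force: 99.7
tcp st -31.204129885471662 -43.99307644626655
scene 816 xs [-96.  38.] ys [-100.  -45.] [140. 110.  71.]
scene 204 xs [ 67. 102.] ys [-111.  -78.] [178.  95.  13.]
side 850 xs [-103.   35.] ys [-102.  -43.] [136. 111.  90.]
side 166 xs [62. 97.] ys [-113.  -83.] [184. 109.  74.]
```

View pics/scr1.png

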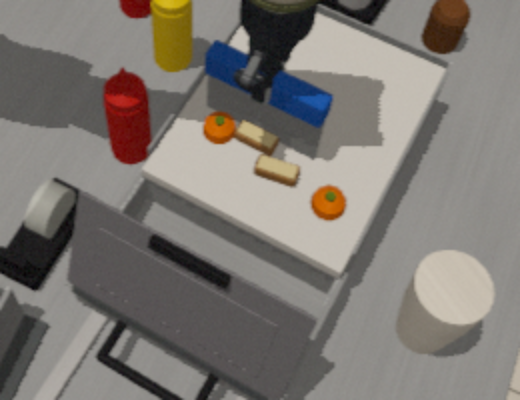

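Blade moving cleanly; two crusts (257,135), (277,168) and carrot (220,128) are ahead of it. Continue over the edge.

```bash
python3 -m inch '[{"tx":-0.0028,"ty":-0.032,"tz":0,"rx":0,"ry":0,"rz":0,"claw":0},{"tx":-0.0056,"ty":-0.064,"tz":0,"rx":0,"ry":0,"rz":0,"claw":0},{"tx":-0.0084,"ty":-0.096,"tz":0,"rx":0,"ry":0,"rz":0,"claw":0},{"tx":-0.011,"ty":-0.128,"tz":0,"rx":0,"ry":0,"rz":0,"claw":0},{"tx":-0.014,"ty":-0.16,"tz":0,"rx":0,"ry":0,"rz":0,"claw":0},{"tx":-0.017,"ty":-0.19,"tz":0,"rx":0,"ry":0,"rz":0,"claw":0},{"tx":-0.019,"ty":-0.215,"tz":0,"rx":0,"ry":0,"rz":0,"claw":0},{"tx":-0.021,"ty":-0.24,"tz":0,"rx":0,"ry":0,"rz":0,"claw":0},{"tx":-0.023,"ty":-0.265,"tz":0,"rx":0,"ry":0,"rz":0,"claw":0},{"tx":-0.025,"ty":-0.29,"tz":0,"rx":0,"ry":0,"rz":0,"claw":0},{"tx":-0.028,"ty":-0.315,"tz":0,"rx":0,"ry":0,"rz":0,"claw":0},{"tx":-0.03,"ty":-0.34,"tz":0,"rx":0,"ry":0,"rz":0,"claw":0},{"tx":-0.032,"ty":-0.365,"tz":0,"rx":0,"ry":0,"rz":0,"claw":0},{"tx":-0.034,"ty":-0.39,"tz":0,"rx":0,"ry":0,"rz":0,"claw":0},{"tx":-0.036,"ty":-0.41,"tz":0,"rx":0,"ry":0,"rz":0,"claw":0},{"tx":-0.037,"ty":-0.43,"tz":0,"rx":0,"ry":0,"rz":0,"claw":0},{"tx":-0.037,"ty":-0.43,"tz":0,"rx":0,"ry":0,"rz":0,"claw":0},{"tx":-0.037,"ty":-0.43,"tz":0,"rx":0,"ry":0,"rz":0,"claw":0},{"tx":-0.037,"ty":-0.43,"tz":0.15,"rx":0,"ry":0,"rz":0,"claw":0},{"tx":-0.037,"ty":-0.43,"tz":0.15,"rx":0,"ry":0,"rz":0,"claw":0}]' 100
python3 - <<'E'
from h import *
s=get_state();q=s["ee_pos"][:2]-C;print("tcp st",q@ux,q@uy)
to(*st(50,-30),225,85)
for n in("scene",):
    p,d,K,T=cam(n);W=world(d,K,T)
    save(p[180:350,180:440],"scr2.png",2)
    off=1.5 if n=="scene" else -2.4
    loc=(W[...,:2]-C); xs=loc@ux; ys=loc@uy; Z=W[...,2]-off
    m=((Z>112)&(Z<130)&(abs(xs)<128)&(ys>-160)&(ys<150)).astype(np.uint8)
    k,l,st_,c=cv2.connectedComponentsWithStats(m)
    for i in range(1,k):
        if st_[i,4]>25: j=l==i; print(n,st_[i,4],"xs",np.percentile(xs[j],[2,98]).round(),"ys",np.percentile(ys[j],[2,98]).round(),p[j].mean(0).round())
E
```

```text
time_s: 33.7
ee_pos: [565.1, -92.6, 261.6]
orientation: [0.135, 3.131, -0.001]
contact_force: [0.5, 0.1, -2.1]
finger_gap: 24.1
grip_force: 100.1
tcp st -29.16901996233927 -169.8328336780952
shift [0.3035, 0.4413, -0.1221] from [565.1 -92.6 261.6] rz -0.0003 now 85.0 tilt [ 0.007 -0.001 -1.   ] q [0.69 1.43] F [ 0.5  0.1 -2.1]
scene 209 xs [ 67. 102.] ys [-112.  -78.] [130.  66.  11.]
```

View pics/scr2.png

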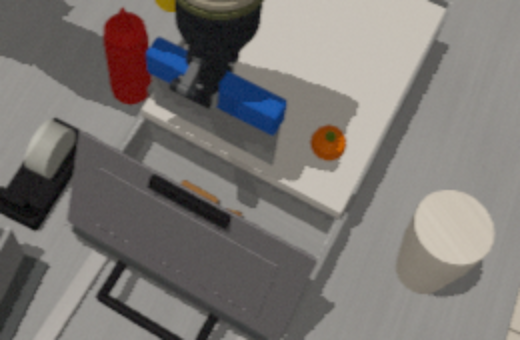

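Two crusts and the carrot dropped into the pan (205,190); the carrot at (328,142) remains. Lane 2.

```bash
python3 -m inch '[{"tx":0.304,"ty":0.44,"tz":0,"rx":0,"ry":0,"rz":0,"claw":0},{"tx":0.304,"ty":0.44,"tz":0,"rx":0,"ry":0,"rz":0,"claw":0},{"tx":0.304,"ty":0.44,"tz":0,"rx":0,"ry":0,"rz":0,"claw":0},{"tx":0.304,"ty":0.44,"tz":0,"rx":0,"ry":0,"rz":0,"claw":0},{"tx":0.304,"ty":0.44,"tz":-0.08,"rx":0,"ry":0,"rz":0,"claw":0},{"tx":0.304,"ty":0.44,"tz":-0.13,"rx":0,"ry":0,"rz":0,"claw":0},{"tx":0.304,"ty":0.44,"tz":-0.145,"rx":0,"ry":0,"rz":0,"claw":0},{"tx":0.304,"ty":0.44,"tz":-0.145,"rx":0,"ry":0,"rz":0,"claw":0},{"tx":0.304,"ty":0.44,"tz":-0.145,"rx":0,"ry":0,"rz":0,"claw":0}]' 100|sed -n 2,4p
python3 -c "
from h import *
to(*st(50,-30),211.3,85);to(*st(50,-172),211.3,85)"
```

```text
ee_pos: [654.4, 37.9, 213.7]
orientation: [0.139, 3.138, -0.0]
contact_force: [-0.7, 0.5, -2.4]
shift [0.0061, 0.0062, -0.008] from [654.4  37.9 213.7] rz 0.0004 now 84.9 tilt [ 0.001 -0.    -1.   ] q [0.39 1.14] F [-0.7  0.5 -2.4]
shift [-0.0351, -0.4653, -0.008] from [654.4  37.9 213.7] rz 0.0004 now 84.9 tilt [ 0.001 -0.    -1.   ] q [0.39 1.14] F [-0.7  0.5 -2.4]
```

```bash
python3 -m inch '[{"tx":-0.001,"ty":-0.02,"tz":-0.007,"rx":0,"ry":0,"rz":0,"claw":0},{"tx":-0.004,"ty":-0.05,"tz":-0.007,"rx":0,"ry":0,"rz":0,"claw":0},{"tx":-0.007,"ty":-0.08,"tz":-0.007,"rx":0,"ry":0,"rz":0,"claw":0},{"tx":-0.009,"ty":-0.11,"tz":-0.007,"rx":0,"ry":0,"rz":0,"claw":0},{"tx":-0.011,"ty":-0.14,"tz":-0.007,"rx":0,"ry":0,"rz":0,"claw":0},{"tx":-0.014,"ty":-0.17,"tz":-0.007,"rx":0,"ry":0,"rz":0,"claw":0},{"tx":-0.016,"ty":-0.2,"tz":-0.007,"rx":0,"ry":0,"rz":0,"claw":0},{"tx":-0.018,"ty":-0.225,"tz":-0.007,"rx":0,"ry":0,"rz":0,"claw":0},{"tx":-0.02,"ty":-0.25,"tz":-0.007,"rx":0,"ry":0,"rz":0,"claw":0},{"tx":-0.022,"ty":-0.275,"tz":-0.007,"rx":0,"ry":0,"rz":0,"claw":0},{"tx":-0.024,"ty":-0.3,"tz":-0.007,"rx":0,"ry":0,"rz":0,"claw":0},{"tx":-0.026,"ty":-0.325,"tz":-0.007,"rx":0,"ry":0,"rz":0,"claw":0},{"tx":-0.028,"ty":-0.35,"tz":-0.007,"rx":0,"ry":0,"rz":0,"claw":0},{"tx":-0.03,"ty":-0.38,"tz":-0.007,"rx":0,"ry":0,"rz":0,"claw":0},{"tx":-0.032,"ty":-0.41,"tz":-0.007,"rx":0,"ry":0,"rz":0,"claw":0},{"tx":-0.034,"ty":-0.44,"tz":-0.007,"rx":0,"ry":0,"rz":0,"claw":0},{"tx":-0.036,"ty":-0.47,"tz":-0.007,"rx":0,"ry":0,"rz":0,"claw":0},{"tx":-0.036,"ty":-0.47,"tz":-0.007,"rx":0,"ry":0,"rz":0,"claw":0},{"tx":-0.036,"ty":-0.47,"tz":-0.007,"rx":0,"ry":0,"rz":0,"claw":0}]' 100|sed -n 2,4p
python3 -m inch '[{"tx":0,"ty":0,"tz":0.16,"rx":0,"ry":0,"rz":0,"claw":0},{"tx":0,"ty":0,"tz":0.32,"rx":0,"ry":0,"rz":0,"claw":0},{"tx":0,"ty":0.3,"tz":0.5,"rx":0,"ry":0,"rz":0,"claw":0},{"tx":0,"ty":0.3,"tz":0.5,"rx":0,"ry":0,"rz":0,"claw":0},{"tx":0,"ty":0.3,"tz":0.5,"rx":0,"ry":0,"rz":0,"claw":0}]' 100|sed -n 2p
python3 - <<'E'
from h import *
s=get_state();q=s["ee_pos"][:2]-C;print("tcp st",q@ux,q@uy)
p,d,K,T=cam("scene");W=world(d,K,T)
pw,dw,Kw,Tw=cam("wrist")
save(np.hstack([cv2.resize(p[180:350,180:440],(400,262)),cv2.resize(pw,(400,300))[:262]]),"scr3.png",1)
Ww=world(dw,Kw,Tw)
for nm,P,WW in(("scene",p,W),("wrist",pw,Ww)):
    loc=WW[...,:2]-C; xs=loc@ux; ys=loc@uy; hsv=cv2.cvtColor(P,cv2.COLOR_RGB2HSV).astype(int)
    m=((hsv[...,1]>120)&(hsv[...,0]<30)&(ys<150)&(ys>-330)&(abs(xs)<140)).astype(np.uint8)
    k,l,st_,c=cv2.connectedComponentsWithStats(m)
    for i in range(1,k):
        if st_[i,4]>20: j=l==i; print(nm,st_[i,4],np.median(xs[j]).round(),np.median(ys[j]).round(),np.nanmedian(WW[j][:,2]).round())
E
```

```text
ee_pos: [643.3, -102.6, 210.8]
orientation: [0.138, 3.139, 0.001]
contact_force: [0.2, 0.1, -3.4]
ee_pos: [643.3, -3.6, 365.3]
tcp st 40.90688260523698 -74.3493398871243
scene 41 -29.0 -194.0 40.0
scene 73 83.0 -192.0 40.0
wrist 1006 -80.0 -248.0 37.0
wrist 721 -32.0 -201.0 39.0
wrist 661 23.0 -217.0 39.0
wrist 811 80.0 -209.0 42.0
```

View pics/scr3.png

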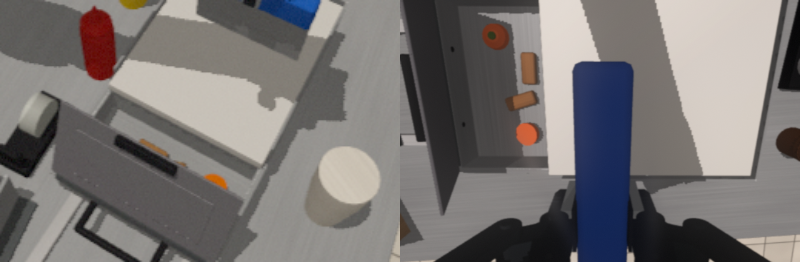

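All four scraps are in the pan (wrist half: 494,36; 528,68; 521,100; 527,133), and the board is clear. Hang the scraper back.

```bash
python3 -m inch '[{"tx":-0.4,"ty":-0.6,"tz":0.02,"rx":0,"ry":0,"rz":-0.448,"claw":0},{"tx":-0.4,"ty":-0.6,"tz":0.02,"rx":0,"ry":0,"rz":-0.448,"claw":0},{"tx":-0.4,"ty":-0.6,"tz":0.02,"rx":0,"ry":0,"rz":-0.448,"claw":0},{"tx":-0.4,"ty":-0.6,"tz":0.02,"rx":0,"ry":0,"rz":-0.448,"claw":0},{"tx":-0.4,"ty":-0.6,"tz":0.02,"rx":0,"ry":0,"rz":-0.448,"claw":0},{"tx":-0.4,"ty":-0.6,"tz":0.02,"rx":0,"ry":0,"rz":-0.448,"claw":0},{"tx":-0.4,"ty":-0.6,"tz":0.02,"rx":0,"ry":0,"rz":-0.448,"claw":0},{"tx":-0.4,"ty":-0.6,"tz":0.02,"rx":0,"ry":0,"rz":-0.448,"claw":0},{"tx":-0.4,"ty":-0.6,"tz":0.02,"rx":0,"ry":0,"rz":-0.448,"claw":0},{"tx":-0.4,"ty":-0.6,"tz":0.02,"rx":0,"ry":0,"rz":-0.448,"claw":0},{"tx":-0.4,"ty":-0.6,"tz":0.02,"rx":0,"ry":0,"rz":-0.448,"claw":0}]' 100|sed -n 2p
python3 -m inch '[{"tx":-0.436,"ty":-0.585,"tz":0,"rx":0,"ry":0,"rz":0,"claw":0},{"tx":-0.436,"ty":-0.585,"tz":0,"rx":0,"ry":0,"rz":0,"claw":0},{"tx":-0.436,"ty":-0.585,"tz":0,"rx":0,"ry":0,"rz":0,"claw":0},{"tx":-0.436,"ty":-0.585,"tz":0,"rx":0,"ry":0,"rz":0,"claw":0},{"tx":-0.436,"ty":-0.585,"tz":0,"rx":0,"ry":0,"rz":0,"claw":0},{"tx":-0.436,"ty":-0.585,"tz":0,"rx":0,"ry":0,"rz":0,"claw":0}]' 100|sed -n 2p
python3 -m inch '[{"tx":0,"ty":0,"tz":0,"rx":0,"ry":0,"rz":0,"claw":0},{"tx":0,"ty":0,"tz":0,"rx":0,"ry":0,"rz":0,"claw":0}]' 100|sed -n 2p
python3 -c "
from h import *
to(392.7,-359,214,4.3)"
```

```text
ee_pos: [522.8, -193.5, 366.0]
ee_pos: [389.1, -371.8, 366.1]
ee_pos: [393.2, -367.1, 366.7]
shift [-0.0018, 0.027, -0.5089] from [ 393.2 -367.1  366.7] rz -0.0011 now 4.5 tilt [ 0.     0.001 -1.   ] q [1.   0.71] F [-0.5 -0.  -3.3]
```

```bash
python3 -m inch '[{"tx":-0.001,"ty":0.026,"tz":-0.15,"rx":0,"ry":0,"rz":-0.001,"claw":0},{"tx":-0.001,"ty":0.026,"tz":-0.3,"rx":0,"ry":0,"rz":-0.001,"claw":0},{"tx":-0.001,"ty":0.026,"tz":-0.42,"rx":0,"ry":0,"rz":-0.001,"claw":0},{"tx":-0.001,"ty":0.026,"tz":-0.49,"rx":0,"ry":0,"rz":-0.001,"claw":0},{"tx":-0.001,"ty":0.026,"tz":-0.509,"rx":0,"ry":0,"rz":-0.001,"claw":0},{"tx":-0.001,"ty":0.026,"tz":-0.509,"rx":0,"ry":0,"rz":-0.001,"claw":0},{"tx":-0.001,"ty":0.026,"tz":-0.509,"rx":0,"ry":0,"rz":-0.001,"claw":0}]' 100|sed -n 2p
python3 - <<'E'
from h import *
to(392.7,-359,116,4.3)
for n in("side","scene","wrist"):
    p,d,K,T=cam(n);W=world(d,K,T);hsv=cv2.cvtColor(p,cv2.COLOR_RGB2HSV).astype(int)
    m=(hsv[...,0]>95)&(hsv[...,0]<130)&(hsv[...,1]>130)&(W[...,2]>200)&(W[...,2]<250)
    print(n,m.sum(),cv2.minAreaRect(W[m][:,:2].astype(np.float32)) if m.sum() else 0)
    if n=="side": save(p[280:420,190:350],"hang.png",3)
E
```

```text
ee_pos: [393.2, -360.3, 215.7]
shift [-0.0016, 0.0044, -0.3322] from [ 393.2 -360.3  215.7] rz 0.0004 now 4.2 tilt [ 0.002 -0.001 -1.   ] q [0.99 0.68] F [ 0.3 -0.6 -2.1]
side 1099 ((392.7400817871094, -387.0563049316406), (25.577861785888672, 101.49161529541016), 4.466168403625488)
scene 1156 ((388.4271240234375, -2.03875732421875), (1233.6783447265625, 113.87237548828125), 85.51321411132812)
wrist 22408 ((390.80389404296875, -338.3701171875), (26.060073852539062, 105.67436218261719), 4.126804351806641)
```

View pics/hang.png

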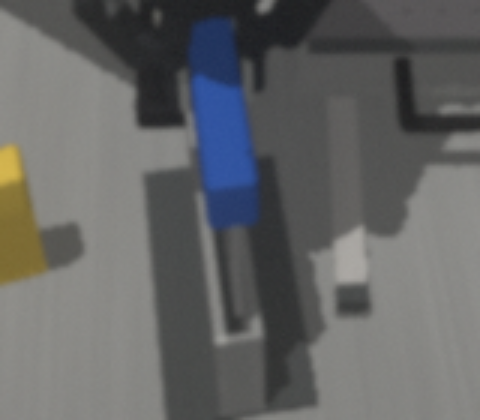

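Blade lines up over the slot (240,270). Lower slowly.

```bash
python3 -m inch '[{"tx":-0.001,"ty":0.004,"tz":-0.03,"rx":0,"ry":0,"rz":0,"claw":0},{"tx":-0.001,"ty":0.004,"tz":-0.06,"rx":0,"ry":0,"rz":0,"claw":0},{"tx":-0.001,"ty":0.004,"tz":-0.09,"rx":0,"ry":0,"rz":0,"claw":0},{"tx":-0.001,"ty":0.004,"tz":-0.12,"rx":0,"ry":0,"rz":0,"claw":0}]' 100|sed -n 2,4p
python3 -m inch '[{"tx":0,"ty":0,"tz":-0.04,"rx":0,"ry":0,"rz":0,"claw":0},{"tx":0,"ty":0,"tz":-0.08,"rx":0,"ry":0,"rz":0,"claw":0},{"tx":0,"ty":0,"tz":-0.12,"rx":0,"ry":0,"rz":0,"claw":0},{"tx":0,"ty":0,"tz":-0.16,"rx":0,"ry":0,"rz":0,"claw":0},{"tx":0,"ty":0,"tz":-0.19,"rx":0,"ry":0,"rz":0,"claw":0},{"tx":0,"ty":0,"tz":-0.203,"rx":0,"ry":0,"rz":0,"claw":0},{"tx":0,"ty":0,"tz":-0.203,"rx":0,"ry":0,"rz":0,"claw":0}]' 100|sed -n 2,4p
```

```text
ee_pos: [391.7, -358.9, 177.0]
orientation: [-2.139, -2.3, -0.0]
contact_force: [0.4, 0.3, -4.0]
ee_pos: [391.8, -358.9, 116.7]
orientation: [-2.139, -2.3, -0.0]
contact_force: [-1.1, 0.1, -2.5]
```

```bash
python3 -m inch '[{"tx":0,"ty":0,"tz":-0.006,"rx":0,"ry":0,"rz":0,"claw":0},{"tx":0,"ty":0,"tz":-0.006,"rx":0,"ry":0,"rz":0,"claw":0},{"tx":0,"ty":0,"tz":-0.006,"rx":0,"ry":0,"rz":0,"claw":1},{"tx":0,"ty":0,"tz":-0.006,"rx":0,"ry":0,"rz":0,"claw":1},{"tx":0,"ty":0,"tz":-0.006,"rx":0,"ry":0,"rz":0,"claw":1},{"tx":0,"ty":0,"tz":-0.006,"rx":0,"ry":0,"rz":0,"claw":1},{"tx":0,"ty":0,"tz":0.15,"rx":0,"ry":0,"rz":0,"claw":1},{"tx":0,"ty":0,"tz":0.3,"rx":0,"ry":0,"rz":0,"claw":1},{"tx":0,"ty":0,"tz":0.45,"rx":0,"ry":0,"rz":0,"claw":1},{"tx":0,"ty":0,"tz":0.6,"rx":0,"ry":0,"rz":0,"claw":1},{"tx":0,"ty":0,"tz":0.6,"rx":0,"ry":0,"rz":0,"claw":1}]' 40|sed -n 2,5p
python3 - <<'E'
from h import *
for n in("side","wrist"):
    p,d,K,T=cam(n);W=world(d,K,T);hsv=cv2.cvtColor(p,cv2.COLOR_RGB2HSV).astype(int)
    m=(hsv[...,0]>95)&(hsv[...,0]<130)&(hsv[...,1]>130)&(W[...,2]>100)&(W[...,2]<160)&(W[...,0]>330)
    print(n,m.sum(),cv2.minAreaRect(W[m][:,:2].astype(np.float32)),np.median(W[m][:,2]))
    if n=="side":
        for b in silhouettes(n,"lid")[:2]:
            q=W[b["pixels"]]; q=q[np.isfinite(q).all(1)]; l=q[:,:2]-C
            xs,ys,z=l@ux,l@uy,q[:,2]+2.4; print(b["conf"],len(q),np.percentile(np.c_[xs,ys,z],[1,5,50,95,99],axis=0).round())
            g=(z>110)&(abs(xs)<135); a,b0=np.polyfit(z[g],ys[g],1); print("ys=%.3f z+%.1f"%(a,b0),"angle",np.arctan2(1,a))
E
```

```text
ee_pos: [393.9, -360.3, 303.9]
orientation: [2.132, 2.293, -0.0]
contact_force: [0.0, 0.3, -0.5]
finger_gap: 85.1
side 1247 ((390.139404296875, -361.2355651855469), (25.590208053588867, 149.82000732421875), 3.9206702709198) 132.53764366552343
0.63 9290 [[-130. -326.   79.]
 [-110. -323.   85.]
 [   8. -297.  150.]
 [ 121. -271.  219.]
 [ 132. -267.  222.]]
ys=0.380 z+-354.3 angle 1.2077510657381114
wrist 5299 ((391.1765441894531, -358.3861389160156), (25.59975242614746, 147.48846435546875), 3.6077868938446045) 135.55471115047143
```

Scraper hangs as at the start. Now the lid: work out arc waypoints.

```bash
cat > lid.py <<'E'
from h import *
def wp(th,r=105,n=4):
    ys=-316.5+r*np.cos(th)-n*np.sin(th)-10; z=82+r*np.sin(th)+n*np.cos(th)+11
    return (*st(0,ys),z)
E
python3 -c "
from lid import *
to(*wp(1.21,105,20),-5)"
python3 -m inch '[{"tx":0.62,"ty":0.35,"tz":0,"rx":0,"ry":0,"rz":-0.051,"claw":0},{"tx":0.62,"ty":0.35,"tz":0,"rx":0,"ry":0,"rz":-0.051,"claw":0},{"tx":0.62,"ty":0.35,"tz":0,"rx":0,"ry":0,"rz":-0.051,"claw":0},{"tx":0.62,"ty":0.35,"tz":0,"rx":0,"ry":0,"rz":-0.051,"claw":0},{"tx":0.62,"ty":0.35,"tz":0,"rx":0,"ry":0,"rz":-0.051,"claw":0},{"tx":0.62,"ty":0.35,"tz":0,"rx":0,"ry":0,"rz":-0.051,"claw":0},{"tx":0.62,"ty":0.35,"tz":0,"rx":0,"ry":0,"rz":-0.051,"claw":0}]' 40|sed -n 2p
python3 -c "
from lid import *
to(*wp(1.21,105,20),-5)"
```

```text
shift [0.6346, 0.4199, -0.328] from [ 391.8 -358.9  296.7] rz -0.0509 now 4.2 tilt [-0.  0. -1.] q [1.   0.69] F [-0.3 -0.2 -0.5]
ee_pos: [577.3, -254.1, 295.5]
shift [0.0161, 0.0704, -0.3239] from [ 577.3 -254.1  295.5] rz -0.0001 now -5.0 tilt [-0.003  0.001 -1.   ] q [0.7  0.14] F [ 0.5 -0.7  0. ]
```

```bash
python3 -m inch '[{"tx":0.01,"ty":0,"tz":-0.15,"rx":0,"ry":0,"rz":0,"claw":0},{"tx":0.01,"ty":0,"tz":-0.28,"rx":0,"ry":0,"rz":0,"claw":0},{"tx":0.01,"ty":0.03,"tz":-0.32,"rx":0,"ry":0,"rz":0,"claw":0},{"tx":0.01,"ty":0.05,"tz":-0.32,"rx":0,"ry":0,"rz":0,"claw":0},{"tx":0.01,"ty":0.05,"tz":-0.32,"rx":0,"ry":0,"rz":0,"claw":0}]' 40|sed -n 2,4p
python3 -c "
from lid import *
p=get_state()['ee_pos']
for t in np.arange(1.2,-0.05,-0.1): print(round(t,1),((np.array(wp(t,105,1))-p)/300).round(3))"
```

```text
ee_pos: [581.5, -238.0, 203.3]
orientation: [2.314, 2.122, 0.002]
contact_force: [-0.2, -0.2, 0.4]
1.2 [ 0.007  0.079 -0.04 ]
1.1 [ 0.01   0.111 -0.054]
1.0 [ 0.013  0.141 -0.071]
0.9 [ 0.015  0.17  -0.092]
0.8 [ 0.018  0.196 -0.114]
0.7 [ 0.02  0.22 -0.14]
0.6 [ 0.022  0.242 -0.167]
0.5 [ 0.023  0.26  -0.197]
0.4 [ 0.025  0.276 -0.228]
0.3 [ 0.026  0.288 -0.261]
0.2 [ 0.027  0.297 -0.295]
0.1 [ 0.027  0.302 -0.33 ]
-0.0 [ 0.027  0.305 -0.364]
```

```bash
python3 -m inch '[{"tx":0.007,"ty":0.079,"tz":-0.04,"rx":0,"ry":0,"rz":0,"claw":0},{"tx":0.01,"ty":0.111,"tz":-0.054,"rx":0,"ry":0,"rz":0,"claw":0},{"tx":0.013,"ty":0.141,"tz":-0.071,"rx":0,"ry":0,"rz":0,"claw":0},{"tx":0.015,"ty":0.17,"tz":-0.092,"rx":0,"ry":0,"rz":0,"claw":0},{"tx":0.018,"ty":0.196,"tz":-0.114,"rx":0,"ry":0,"rz":0,"claw":0},{"tx":0.02,"ty":0.22,"tz":-0.14,"rx":0,"ry":0,"rz":0,"claw":0}]' 40|sed -n 2,4p
python3 -m inch '[{"tx":0.002,"ty":0.022,"tz":-0.027,"rx":0,"ry":0,"rz":0,"claw":0},{"tx":0.003,"ty":0.04,"tz":-0.057,"rx":0,"ry":0,"rz":0,"claw":0},{"tx":0.005,"ty":0.056,"tz":-0.088,"rx":0,"ry":0,"rz":0,"claw":0},{"tx":0.006,"ty":0.068,"tz":-0.121,"rx":0,"ry":0,"rz":0,"claw":0},{"tx":0.007,"ty":0.077,"tz":-0.155,"rx":0,"ry":0,"rz":0,"claw":0}]' 40|sed -n 2,4p
```

```text
ee_pos: [587.3, -172.5, 159.2]
orientation: [2.316, 2.122, 0.001]
contact_force: [1.7, -1.3, 2.2]
ee_pos: [588.9, -149.8, 111.7]
orientation: [-2.316, -2.122, 0.0]
contact_force: [0.6, -1.4, 1.8]
```

```bash
python3 -m inch '[{"tx":0.001,"ty":0.005,"tz":-0.03,"rx":0,"ry":0,"rz":0,"claw":0},{"tx":0.001,"ty":0.007,"tz":-0.05,"rx":0,"ry":0,"rz":0,"claw":0},{"tx":0.001,"ty":0.007,"tz":-0.06,"rx":0,"ry":0,"rz":0,"claw":0}]' 40|sed -n 2,4p
for i in 1 2; do python3 -m inch '[{"tx":0,"ty":0,"tz":-0.008,"rx":0,"ry":0,"rz":0,"claw":0},{"tx":0,"ty":0,"tz":-0.008,"rx":0,"ry":0,"rz":0,"claw":0}]' 40|sed -n 2,4p; done
```

```text
ee_pos: [589.2, -147.9, 96.7]
orientation: [2.317, 2.122, -0.002]
contact_force: [-18.3, 2.1, 44.3]
ee_pos: [589.3, -147.9, 96.6]
orientation: [2.316, 2.121, -0.002]
contact_force: [-21.2, 2.4, 44.1]
ee_pos: [589.4, -147.9, 96.4]
orientation: [2.315, 2.12, -0.002]
contact_force: [-29.5, 4.8, 64.4]
```

Lid is pressed flat (fingertips stopped at z ≈ 85.5). Lift and move to above the gap inside the handle.

```bash
python3 -m inch '[{"tx":0,"ty":0,"tz":0.15,"rx":0,"ry":0,"rz":0,"claw":0},{"tx":0,"ty":0,"tz":0.35,"rx":0,"ry":0,"rz":0,"claw":0},{"tx":-0.03,"ty":-0.4,"tz":0.35,"rx":0,"ry":0,"rz":0,"claw":0},{"tx":-0.03,"ty":-0.4,"tz":0.35,"rx":0,"ry":0,"rz":0,"claw":0},{"tx":-0.03,"ty":-0.4,"tz":0.35,"rx":0,"ry":0,"rz":0,"claw":0},{"tx":-0.03,"ty":-0.4,"tz":0.35,"rx":0,"ry":0,"rz":0,"claw":0}]' 40|sed -n 2,4p
python3 - <<'E'
from h import *
to(*st(2,-340),46,-5)
for n in("scene","wrist"):
    p,d,K,T=cam(n);W=world(d,K,T);l=W[...,:2]-C;xs,ys,Z=l@ux,l@uy,W[...,2]
    g=(abs(xs)<125)&(ys>-310)&(ys<-195)&(Z>60)&(Z<130)
    if g.sum()>100: print(n,"lid",g.sum(),np.polyfit(ys[g],Z[g],1).round(3),np.median(Z[g]))
    g=(abs(xs)<70)&(ys>-480)&(ys<-325)&(Z>48)&(Z<68)&(p.max(2)<70)
    if g.sum(): print("handle",g.sum(),np.percentile(ys[g],[2,10,50,90]).round(),np.percentile(xs[g],[2,98]).round())
    if n=="wrist": save(p,"hook.png")
E
```

```text
ee_pos: [578.7, -272.8, 194.2]
orientation: [2.323, 2.114, -0.003]
contact_force: [-0.4, -0.2, 0.2]
shift [0.0089, 0.0262, -0.4941] from [ 578.7 -272.8  194.2] rz 0.0022 now -5.4 tilt [-0.001 -0.001 -1.   ] q [0.71 0.14] F [-0.4 -0.2  0.2]
scene lid 2865 [7.0000e-03 9.0656e+01] 89.10504635311324
handle 461 [-372. -370. -364. -336.] [-60.  67.]
wrist lid 63100 [1.6000e-02 9.2139e+01] 88.23658832737499
handle 3379 [-370. -368. -362. -339.] [-62.  64.]
```

View pics/hook.png

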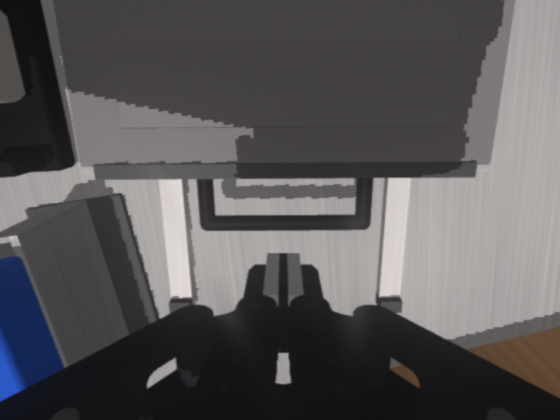

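Lid flat (slope ≈ 0.01), handle at (285,222), empty gap behind it. Lower the fingers into the gap.

```bash
python3 -m inch '[{"tx":0.009,"ty":0.026,"tz":-0.05,"rx":0,"ry":0,"rz":0.002,"claw":0},{"tx":0.009,"ty":0.026,"tz":-0.2,"rx":0,"ry":0,"rz":0.002,"claw":0},{"tx":0.009,"ty":0.026,"tz":-0.3,"rx":0,"ry":0,"rz":0.002,"claw":0},{"tx":0.009,"ty":0.026,"tz":-0.36,"rx":0,"ry":0,"rz":0.002,"claw":0},{"tx":0.009,"ty":0.026,"tz":-0.42,"rx":0,"ry":0,"rz":0.002,"claw":0},{"tx":0.009,"ty":0.026,"tz":-0.48,"rx":0,"ry":0,"rz":0.002,"claw":0},{"tx":0.009,"ty":0.026,"tz":-0.48,"rx":0,"ry":0,"rz":0.002,"claw":0}]' 40|sed -n 2,4p
python3 -c "
from h import *
s=get_state();q=s['ee_pos'][:2]-C;print(q@ux,q@uy)"
```

```text
ee_pos: [581.5, -256.8, 47.3]
orientation: [-2.302, -2.129, 0.002]
contact_force: [0.4, 0.6, -0.0]
1.3913556307963786 -331.9674392704451
```

```bash
python3 -m inch '[{"tx":-0.003,"ty":-0.03,"tz":0,"rx":0,"ry":0,"rz":0,"claw":0},{"tx":-0.006,"ty":-0.06,"tz":0,"rx":0,"ry":0,"rz":0,"claw":0},{"tx":-0.008,"ty":-0.09,"tz":0,"rx":0,"ry":0,"rz":0,"claw":0},{"tx":-0.01,"ty":-0.12,"tz":0,"rx":0,"ry":0,"rz":0,"claw":0},{"tx":-0.013,"ty":-0.15,"tz":0,"rx":0,"ry":0,"rz":0,"claw":0},{"tx":-0.016,"ty":-0.18,"tz":0,"rx":0,"ry":0,"rz":0,"claw":0},{"tx":-0.018,"ty":-0.21,"tz":0,"rx":0,"ry":0,"rz":0,"claw":0},{"tx":-0.021,"ty":-0.24,"tz":0,"rx":0,"ry":0,"rz":0,"claw":0},{"tx":-0.024,"ty":-0.27,"tz":0,"rx":0,"ry":0,"rz":0,"claw":0},{"tx":-0.026,"ty":-0.3,"tz":0,"rx":0,"ry":0,"rz":0,"claw":0},{"tx":-0.029,"ty":-0.33,"tz":0,"rx":0,"ry":0,"rz":0,"claw":0},{"tx":-0.031,"ty":-0.355,"tz":0,"rx":0,"ry":0,"rz":0,"claw":0},{"tx":-0.033,"ty":-0.375,"tz":0,"rx":0,"ry":0,"rz":0,"claw":0},{"tx":-0.034,"ty":-0.385,"tz":0,"rx":0,"ry":0,"rz":0,"claw":0},{"tx":-0.034,"ty":-0.385,"tz":0,"rx":0,"ry":0,"rz":0,"claw":0}]' 40|sed -n 2,4p
for i in 1 2; do python3 -m inch '[{"tx":-0.001,"ty":-0.01,"tz":0,"rx":0,"ry":0,"rz":0,"claw":0},{"tx":-0.001,"ty":-0.015,"tz":0,"rx":0,"ry":0,"rz":0,"claw":0}]' 40|sed -n 2,4p; done
python3 -c "
from h import *
s=get_state();q=s['ee_pos'][:2]-C;print(q@ux,q@uy)"
```

```text
ee_pos: [573.0, -373.9, 50.8]
orientation: [-2.307, -2.129, -0.002]
contact_force: [-0.5, 7.1, 3.3]
ee_pos: [573.1, -374.2, 50.7]
orientation: [-2.3, -2.129, -0.006]
contact_force: [-5.4, 22.6, 11.9]
ee_pos: [573.1, -374.4, 50.6]
orientation: [-2.293, -2.129, -0.01]
contact_force: [-11.0, 35.7, 19.4]
3.3228562266999035 -449.8106394166815
```

At the far stop. Release and lift clear, then verify everything.

```bash
python3 -m inch '[{"tx":0.003,"ty":0.04,"tz":0,"rx":0,"ry":0,"rz":0,"claw":0},{"tx":0.006,"ty":0.075,"tz":0,"rx":0,"ry":0,"rz":0,"claw":0},{"tx":0.006,"ty":0.075,"tz":0.15,"rx":0,"ry":0,"rz":0,"claw":0},{"tx":0.006,"ty":0.075,"tz":0.3,"rx":0,"ry":0,"rz":0,"claw":0},{"tx":0.006,"ty":0.075,"tz":0.5,"rx":0,"ry":0,"rz":0,"claw":0},{"tx":0.006,"ty":0.075,"tz":0.8,"rx":0,"ry":0,"rz":0,"claw":0},{"tx":0.006,"ty":0.075,"tz":0.8,"rx":0,"ry":0,"rz":0,"claw":0},{"tx":0.006,"ty":0.075,"tz":0.8,"rx":0,"ry":0,"rz":0,"claw":0}]' 40|sed -n 1,4p
python3 - <<'E'
from h import *
for n in("scene","side","wrist"):
    p,d,K,T=cam(n);W=world(d,K,T);l=W[...,:2]-C;xs,ys,Z=l@ux,l@uy,W[...,2]
    if n=="scene": save(p,"final.png")
    g=(abs(xs)<125)&(ys>-405)&(ys<-290)&(Z>60)&(Z<130)
    if g.sum()>100: print(n,"lid",g.sum(),np.polyfit(ys[g],Z[g],1).round(3),np.median(Z[g]))
    g=(abs(xs)<50)&(ys>-500)&(ys<-435)&(Z>46)&(Z<70)&(p.max(2)<80)
    if g.sum(): print("handle",g.sum(),np.percentile(ys[g],[2,50,98]).round(1))
    if n=="wrist": continue
    for b in silhouettes(n,'shaker0'):
        q=W[b['pixels']]; q=q[np.isfinite(q).all(1)]; zt=np.percentile(q[:,2],98);t=q[q[:,2]>zt-12]
        print(n,'shaker',b['conf'],zt.round(),((t.max(0)+t.min(0))/2).round(1))
    for t in["scraper","red_bottle","yellow_bottle","tape"]:
        print(t,[(np.round(b["centre"]).tolist(),round(b["conf"],2)) for b in boxes_of(n,t)[:2]])
E
```

```text
time_s: 49.35
ee_pos: [575.7, -363.7, 299.4]
orientation: [2.303, 2.119, 0.004]
contact_force: [0.3, 0.4, 0.2]
scene lid 3829 [-1.0000e-03  8.8516e+01] 89.07884382054559
handle 280 [-471.8 -466.6 -460.7]
scene shaker 0.92 83.0 [733.3 350.5  78. ]
scene shaker 0.88 87.0 [513.3 379.6  82. ]
scene shaker 0.86 87.0 [442.7 388.7  81.9]
scene shaker 0.83 87.0 [591.9 371.6  82.4]
scene shaker 0.61 83.0 [302.8 218.3  77.5]
scraper [([397.0, -389.0, 137.0], 0.91), ([215.0, -357.0, 122.0], 0.6)]
red_bottle [([416.0, -22.0, 129.0], 0.71), ([634.0, -269.0, 88.0], 0.6)]
yellow_bottle [([396.0, 142.0, 106.0], 0.84)]
tape [([632.0, -265.0, 82.0], 0.71)]
side lid 6103 [1.0000e-03 8.5319e+01] 85.12428786552769
handle 299 [-473.4 -470.2 -464.6]
side shaker 0.87 78.0 [297.5 214.8  73. ]
side shaker 0.82 82.0 [508.2 376.   77.2]
side shaker 0.81 82.0 [438.  383.1  77.5]
side shaker 0.57 89.0 [ 578.7 -269.8  180.5]
side shaker 0.52 82.0 [589.3 369.4  77.2]
scraper [([207.0, -358.0, 92.0], 0.93), ([392.0, -373.0, 134.0], 0.83)]
red_bottle [([407.0, -24.0, 94.0], 0.89), ([505.0, 373.0, 71.0], 0.57)]
yellow_bottle [([390.0, 140.0, 113.0], 0.76)]
tape [([367.0, -179.0, 25.0], 0.86), ([398.0, -375.0, 132.0], 0.27)]
wrist lid 40873 [-1.000e-03  8.758e+01] 88.13753712559658
handle 982 [-469.8 -464.7 -460.7]
```

View pics/final.png

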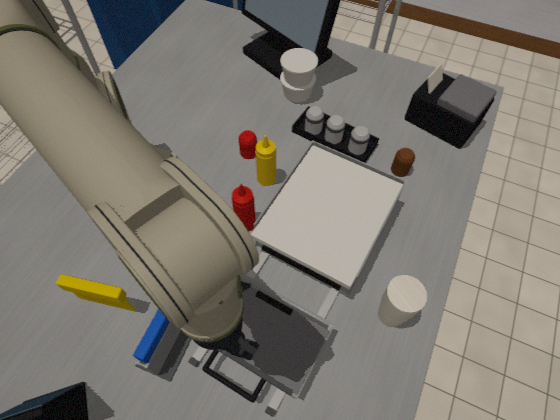

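The lid is flat, the pan is out with its handle at ys ≈ -466.5 (235,375), the three shakers stand in the tray, and the board is clear. Handing in.

```bash
python3 -c "
from bench import *
print(job_done())"
```

```text
the job is handed in; nothing more can be done
None
```

Job handed in, with no verdict shown: three shakers upright in the tray, all four scraps scraped into the pan, scraper back in its stand, lid shut, pan drawn out to its far stop, and bottles and tape dispenser left in place.

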